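Close and latch the doughnut topping bin

ROBOT

A 7-joint arm with a two-finger parallel gripper is mounted at the origin on the work surface. World frame = base frame: x ahead of the robot, y to its left, z up, the work surface at z = 0. Lengths are in m, angles in rad, forces in N, time in s.
With the tool pointing down it reaches from about 0.4 to 0.85 m from the base axis. Payload 10.4 kg.
Tool frame: the origin (TCP) lies between the finger pads; the fingertips stand tcp_to_tips ahead of it and the grasp point (between the pads) lies 8 mm behind it (tcp_to_tips is the distance from the TCP to the fingertips, in m); z points along the fingers, y is the line along which they close (so a half turn about z gives the same grasp; the last joint's range is limited). The gripper opens to 85 mm and grips with 20 to 120 N. Pads are 22 mm wide; open, the fingers measure 114 mm over their backs; the gripper's body (76 mm by 85 mm) begins 54 mm behind the grasp point. The pads swing forward as they close: fully open they stand 13 mm farther back than shut.
Start: joints at [-1.237, 0.332, -0.065, 1.46, 0.022, 1.35, -0.088], TCP at [0.218, 0.586, 0.242] pointing down, gripper open.
Joint ranges: [-2.6, 2.6], [-0.5, 2.12], [-1.47, 1.34], [0.16, 2.42], [-1.27, 4.41], [0.06, 2.06], [-2.6, 2.6]. Speed limits (rad/s): [2.22, 2.22, 2.79, 2.79, 3.14, 3.14, 3.14].

INTERFACE

Orientations are given as a unit quaternion [x, y, z, w].
In Python, from workcell import * gives the robot as it stands.
- The arm moves only by the tool apply_moves, never from a script. Its argument "rows" is a list of rows, each an object of numbers: "x", "y", "z": the shift along the tool's x, y, z in mm; "ax", "ay", "az": the turn, a rotation vector about the tool's x, y, z in degrees; "gripper": the closure, from 0 (fully open) to 1 (shut). A call has 1 to 5 rows; each row shifts and turns the commanded pose from where the row before left it, along the tool's axes as they then stand; what a row does not reach is not made up. A row lasts 1/12 s, in which the tool goes at most 41.7 mm and 7.16 degrees, less where a joint would pass 70% of its speed; a pose out of reach is approached as far as the arm can. A call with a gripper value outside its range is refused whole. The fingers move at their own pace and stop on an object; "newtons" is the grip in N (left out, the last holds). Time passes only in rows, so rows that do not move let the fingers close. It gives the time, the measured TCP pose, the force, the opening and the grip force at its end, in the units of the state.
- get_obs(): the state, without advancing time (a new reading comes with each control period).
- camera(name): name is "scene" or "top" or "wrist"; returns a dict with "color" (480x640x3 uint8, red, green, blue), "fov_y" (degrees; the focal length in pixels is half the picture's height over the tangent of half this angle, whatever the lens; pixels are square), "cx", "cy" (the principal point, pixels), "rvec" (rotation vector, rad) and "tvec" (3), from world to camera coordinates, as OpenCV has them. Camera axes: x right, y down, z forward; pixel columns grow to the right and rows downward; lengths in m; the calibration is good to about 2 mm. The wrist camera is an equidistant fisheye: a pixel r from the principal point sees the ray r / f radians off the axis. A picture is of the moment at which its call begins. There is no depth.
- hand_in(): hands the job in; it is judged then, once.
The state is a dict: "clock": time; "joint_pos": joint angles; "joint_velocities": joint speeds; "tau": joint torques, N m; "position": TCP position; "ee_rot": TCP orientation; "ft_force": force on the tool from outside, world axes, zero at the start; "torque": the same for the moment, N m; "grip_width": opening from 0.0 (shut) to 1.0 (fully open); "grasp_force": force on a finger pad.
Only numpy, scipy, OpenCV 4.12 (cv2) and the standard library are available. Lean on these libraries where they do the work, as an engineer would, in place of code of your own. Each camera call takes 0.05 s, during which the arm holds its last target. There are 200 camera calls.

TASK

Close up the topping bin: slide its clear lid shut until it bears lightly on the rubber seal (you feel some 5 N push back; do not ram it). Swing the latch's wire bail over the keeper on the lid, let its crossbar drop behind the keeper and, still holding it by its ball knob, gently draw it back until you feel it catch under the lip, without yanking the lid. Then press the red lever over past centre with light fingertips until it lies flat and the latch holds the lid squeezed on the seal, let go, and leave the doughnut, shaker and dip bowl where they stand.

Things in the scene. Friction and masses are not known exactly. Their poses are not given: they have to be found in the camera images.
- bin: White topping bin fixed to the counter, deck top 85 mm high. Origin: on the counter straight below the lever's pivot. Its x axis runs from the latch towards the lid (bin spans x -100 to +190 mm, y -75 to +75 mm), z is up. x, y, z below are in this frame. The latch moves in the plane y = 0; its hinge axes lie along y.
- lid: Clear sliding lid, 155 mm long (x), 134 mm wide, 8 mm thick, top face 93 mm above the counter, sliding along x with 2.5 N friction. Origin: middle of its leading (latch side) edge, on its top face; axes as the bin's. It carries the keeper and the red handle.
- lid_slide (a joint): Lid position along x in m: grows as the lid slides open (away from the latch), range 0 to 0.075. The leading edge meets the rubber seal somewhere between 0.0055 and 0.0135: feel for it; from there the seal pushes back with 5 N per mm. With the latch closed it reads about 0.0005 to 0.005.
- lid_handle (a point): Centre of the lid's red bar handle: 70 mm long along y, 12 mm thick (x), 12 mm high, its centre 32 mm above the lid's top and 124.5 mm from the lid's leading edge; legs of the same thickness, 28 mm either side of the middle. Free space beyond it (+x) for a fingertip to push it shut.
- keeper_mark (a point): Nominal spot, on the lid's top face, where the caught crossbar lies. The steel keeper is a hook 20 mm wide (y): a post 3 to 9 mm on the latch side (-x), 14 mm high, with a lip (z 11 to 14 mm) reaching 2 mm beyond this point (+x). The crossbar catches behind the post, under the lip. The keeper is clamped up to 1.5 mm either way of this mark along x: feel for it.
- pivot (a point): The lever's hinge axis, fixed to the bin, 109 mm above the counter.
- lever_hinge (a joint): Lever angle in rad: 0 = shut, handle flat, pointing to -x; 1.57 = straight up; 2.3 = fully open, leaning to the lid. Friction 0.05 N m, stays where left. Shutting it with the bail caught takes up to about 10 N at the tip; below about 0.3 rad it is past centre and pulls on to its hard stop at 0. It is light: more than 30 N of finger force (press or pinch) bends it.
- lever_tip (a point): Middle of the red lever's end bar, on the face to press (the top when shut; the lid side when upright): 66 mm from the pivot along the handle, 8.5 mm off the line through the pivot. End bar 34 mm wide (y), 12 mm long, 9 mm thick; the rest of the handle is 18 mm wide.
- bail: Wire bail, side wires at y -18 and +18 mm. Origin: its hinge on the lever; at lever angle a it lies x = -16 cos(a-0.21), z = 16 sin(a-0.21) mm from the pivot. Its x axis runs along the wires. It starts raised 55 to 90 degrees, held by hinge friction; below about 45 degrees it drops by its weight (60 g). Pulling it lengthwise turns the lever too (about 4 N).
- crossbar (a point): Middle of the bail's crossbar, a 6 mm thick round bar along y, 91 mm from the bail's hinge along the bail's x axis.
- knob (a point): Centre of the red ball knob for gripping the bail: 18 mm across, it swivels freely between finger pads. It lies 18 mm beyond the crossbar along the bail's x axis and 32 mm off it along the bail's z axis (up when the bail lies down), on a 5 mm stem from the crossbar.
- doughnut: Bystander: glazed round doughnut, 76 mm across, 40 mm high; origin at its underside.
- shaker: Bystander: aluminium shaker, 60 mm across, 108 mm high; origin at its underside.
- dip_bowl: Bystander: white bowl, 110 mm across, 45 mm high; origin at its underside.
- seal: Steel holder of the black rubber seal strip, 130 mm long (y), 8 mm high, fixed across the deck between latch and lid. Origin: middle of its lid-side foot, 31 mm (x) from the pivot. The strip stands out of it towards the lid by 2 to 11 mm, differently each time; this pose does not show how far.

How it is judged:
By the outcome, as a careful person would: the job done as asked, in the order asked, and still so for the second after the job is handed in, with the robot touching nothing.
It also fails if it takes over 72 s, if anything falls off the work surface, if the arm or the gripper's body presses on something with over 40 N, if the wrist force passes 120 N, or if a joint passes its speed limit or range.

## Working session

There is one attempt and no reset: what is moved stays moved. The work goes in short steps, Python scripts to look and compute and a tool call to move; the robot and the scene stay as the last step left them, time stands still between calls to the robot, and variables do not carry over. Pictures are saved under pics/ and viewed, at most 10 in all, crops included, and the job is handed in when it is done.

Besides the shell and the picture viewer there is one more tool, called after "Emit:" as a command line: name --argument value ..., lists and objects as JSON in quotes. apply_moves: Moves the arm, as the interface text tells. Its arguments: {"type":"object","properties":{"rows":{"type":"array","items":{"type":"object","properties":{"x":{"type":"number"},"y":{"type":"number"},"z":{"type":"number"},"ax":{"type":"number"},"ay":{"type":"number"},"az":{"type":"number"},"gripper":{"type":"number"}}}},"newtons":{"type":"number"}},"required":["rows"]}

```bash
mkdir -p pics; ls; python3 - <<'E'
from workcell import *
import cv2,numpy as np
for n in ["scene","top"]:
    c=camera(n); cv2.imwrite(f"pics/{n}0.png",c["color"][:,:,::-1]); print(n,c["fov_y"],c["cx"],c["cy"],c["rvec"],c["tvec"])
o=get_obs();print(o)
E
```

```text
pics
scene 42.41850572875522 333.56729928704243 244.16376652249483 [ 2.27012454  0.78758705 -0.34411469] [-0.40708173 -0.23793647  1.30837025]
top 46.75242804510085 330.4093288342991 258.11628862310647 [ 2.22402212 -2.18005685  0.11386598] [-0.09502269  0.60925056  1.09228747]
{'clock': 0.1, 'joint_pos': array([-1.23660205,  0.33278209, -0.06470004,  1.46084352,  0.02158519,
        1.34989999, -0.08852915]), 'joint_velocities': array([ 7.62640246e-05, -2.10752767e-03, -1.04068300e-03, -3.79413461e-03,
       -4.53122081e-04,  1.18837792e-03,  1.90014500e-03]), 'tau': array([ 9.88395550e-04, -6.26748848e+01,  4.89281164e-02, -3.92428100e+01,
        1.63341220e-02,  7.01704514e-03, -1.98112400e-05]), 'position': array([0.21818213, 0.58534289, 0.24161868]), 'ee_rot': array([ 1.77458958e-01,  9.84128007e-01, -6.12658963e-04, -8.92862264e-05]), 'ft_force': array([0.11918083, 0.16948346, 0.05871097]), 'torque': array([-0.03776777, -0.0419342 ,  0.04158822]), 'grasp_force': 0.0, 'grip_width': 0.9980923748334667}
```

View pics/scene0.png

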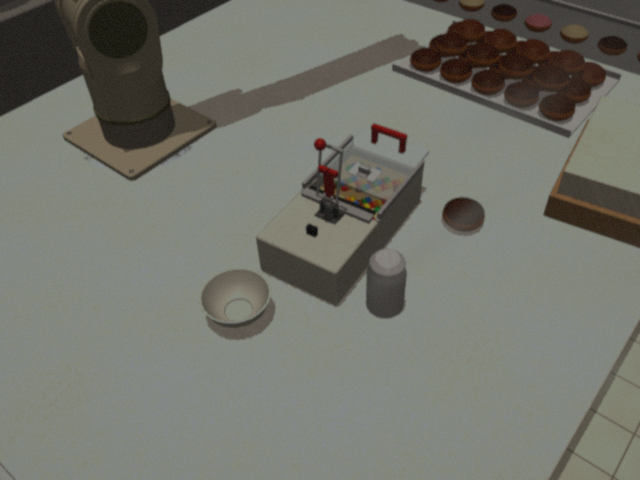

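View pics/top0.png

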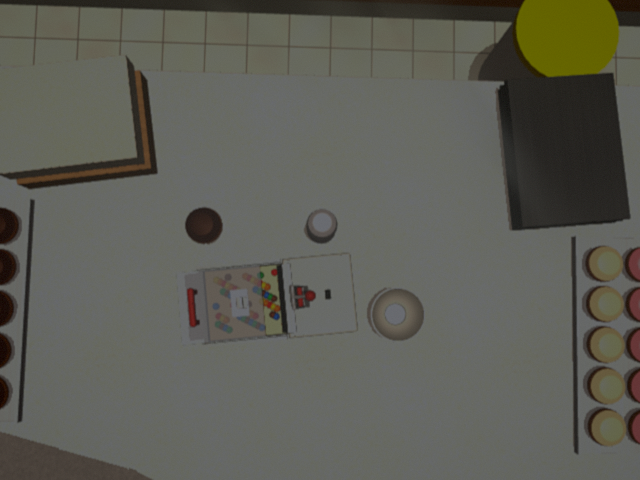

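```bash
cat > h.py <<'E'
from workcell import *
import cv2,numpy as np
from scipy.spatial.transform import Rotation as R
def cam(c):
    f=240/np.tan(np.radians(c["fov_y"]/2)); Rm=R.from_rotvec(c["rvec"]).as_matrix(); t=np.array(c["tvec"])
    return f,c["cx"],c["cy"],Rm,t
def ray(c,u,v,fish=False):
    f,cx,cy,Rm,t=cam(c); d=np.array([u-cx,v-cy])
    if fish:
        r=np.hypot(*d); th=r/f; d3=np.array([*(d/max(r,1e-9)*np.sin(th)),np.cos(th)])
    else: d3=np.array([*(d/f),1])
    return -Rm.T@t, Rm.T@d3
def atz(c,u,v,z,fish=False):
    o,d=ray(c,u,v,fish); return o+d*(z-o[2])/d[2]
def proj(c,P,fish=False):
    f,cx,cy,Rm,t=cam(c); p=Rm@np.array(P)+t
    if fish:
        r=np.hypot(p[0],p[1]); th=np.arctan2(r,p[2]); return np.array([cx,cy])+f*th*p[:2]/r
    return np.array([cx,cy])+f*p[:2]/p[2]
def crop(c,u0,v0,w,h,k,name,gain=2.0):
    im=c["color"][v0:v0+h,u0:u0+w,::-1]
    im=cv2.convertScaleAbs(cv2.resize(im,None,fx=k,fy=k,interpolation=cv2.INTER_CUBIC),alpha=gain)
    for x in range(0,w,10): cv2.line(im,(x*k,0),(x*k,12 if (u0+x)%50==0 else 5),(0,255,255),1)
    for y in range(0,h,10): cv2.line(im,(0,y*k),(12 if (v0+y)%50==0 else 5,y*k),(0,255,255),1)
    cv2.imwrite(f"pics/{name}.png",im)
E
python3 - <<'E'
from h import *
np.set_printoptions(precision=4,suppress=True)
c=camera("top"); crop(c,170,240,200,110,4,"topc",2.2)
for p,z in [((349,253),.085),((357,331),.085),((282,260),.085),((290,338),.085),((311,296),.2),((193,307),.125),((321,222),.108),((397,314),.04),((204,225),.04)]: print(p,atz(c,*p,z))
s=camera("scene"); crop(s,250,110,190,190,3,"scenec",1.8)
for p,z in [((259,240),.085),((332,265),.085),((320,145),.2),((388,131),.125)]: print(p,atz(s,*p,z))
E
```

```text
(349, 253) [ 0.6172 -0.1159  0.085 ]
(357, 331) [ 0.4703 -0.1334  0.085 ]
(282, 260) [0.6012 0.0107 0.085 ]
(290, 338) [ 0.4552 -0.0079  0.085 ]
(311, 296) [ 0.5342 -0.0456  0.2   ]
(193, 307) [0.5106 0.1659 0.125 ]
(321, 222) [ 0.6721 -0.0612  0.108 ]
(397, 314) [ 0.5022 -0.2157  0.04  ]
(204, 225) [0.6699 0.168  0.04  ]
(259, 240) [ 0.4845 -0.1354  0.085 ]
(332, 265) [ 0.6068 -0.1068  0.085 ]
(320, 145) [ 0.5064 -0.0069  0.2   ]
(388, 131) [0.51   0.1713 0.125 ]
```

View pics/topc.png

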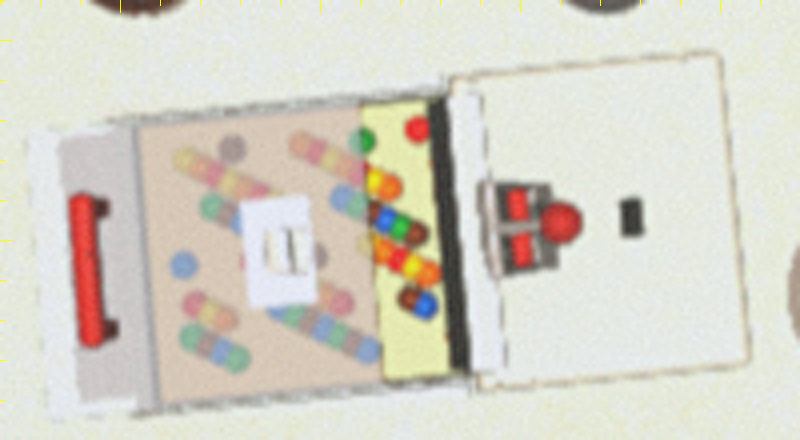

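View pics/scenec.png

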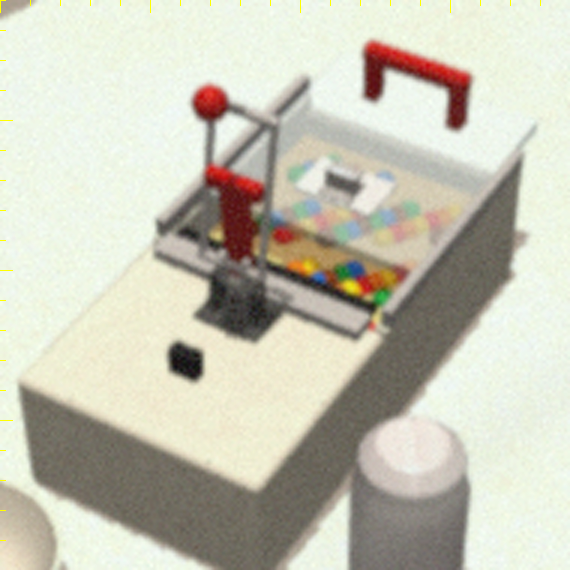

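```bash
cat > fit.py <<'E'
from h import *
from scipy.optimize import least_squares
np.set_printoptions(precision=4,suppress=True)
def model(p):
    X,Y,yaw,q,a,b,k,lead=p
    T=lambda x,y,z: np.array([X+np.cos(yaw)*x-np.sin(yaw)*y, Y+np.sin(yaw)*x+np.cos(yaw)*y, z])
    h=np.array([-.016*np.cos(a-.21), .109+.016*np.sin(a-.21)])
    e=np.array([np.cos(b),np.sin(b)]); n=np.array([-e[1],e[0]])
    cb=h+.091*e; kn=h+.109*e+.032*n
    tip=np.array([0,.109])+.066*np.array([-np.cos(a),np.sin(a)])+.004*np.array([np.sin(a),np.cos(a)])
    hx=lead+.1245
    P=dict(A=T(-.1,-.075,.085),B=T(-.1,.075,.085),L1=T(lead,-.067,.093),L2=T(lead,.067,.093),
     H1=T(hx,-.035,.125),H2=T(hx,.035,.125),K=T(kn[0],0,kn[1]),C1=T(cb[0],-.018,cb[1]),C2=T(cb[0],.018,cb[1]),
     T1=T(tip[0],-.017,tip[1]),T2=T(tip[0],.017,tip[1]),KM=T(lead+k,0,.107),S1=T(.031,0,.085))
    return P
E
python3 - <<'E'
from fit import *
c=camera("top");s=camera("scene")
t=dict(A=(350,253),B=(357,330.5),L1=(260.5,265),L2=(265.5,335),H1=(190.5,288.7),H2=(193.2,326.2),K=(310,295.5),C1=(292,285.5),C2=(294.5,308.7),KM=(242.5,302.5))
sc=dict(A=(336.7,273.3),B=(256.7,237.3),H1=(405.7,136.7),H2=(373.3,126.7),K=(320,144.3),C1=(342.3,151.2),T1=(337.7,173.3),T2=(319,167.7),KM=(365,171))
def res(p):
    P=model(p)
    return np.concatenate([proj(c,P[k])-v for k,v in t.items()]+[proj(s,P[k])-v for k,v in sc.items()])
r=least_squares(res,[.535,-.03,1.6,0,1.9,1.4,.04,.08],loss='soft_l1')
p=r.x;print(p)
P=model(p)
for k in P: print(k,P[k], (proj(c,P[k])-t[k]) if k in t else '', (proj(s,P[k])-sc[k]) if k in sc else '')
np.save('p.npy',p)
for u,v,z in [(204,225,.04)]: print(atz(c,u,v,z))
E
```

```text
[ 0.5348 -0.0256  1.6907  5.4408  1.5519  1.4153  0.0355  0.0709]
A [ 0.6213 -0.116   0.085 ] [-0.9376 -2.1545] [-0.9709 -0.1558]
B [ 0.4723 -0.1339  0.085 ] [ 0.2782 -0.5957] [-2.6758 -1.257 ]
L1 [0.5929 0.0528 0.093 ] [-1.383  -1.3354] 
L2 [0.4598 0.0368 0.093 ] [0.2958 0.3932] 
H1 [0.5462 0.1726 0.125 ] [-0.4963 -1.6112] [-0.0594  1.474 ]
H2 [0.4767 0.1642 0.125 ] [ 0.0977 -0.2179] [-3.0268 -0.5461]
K [ 0.537  -0.0439  0.2372] [-0.0219 -1.2935] [-0.9186  0.1005]
C1 [ 0.5515 -0.0131  0.2145] [-0.4388 -0.3342] [-1.5532 -0.7663]
C2 [ 0.5157 -0.0174  0.2145] [-0.8348 -1.7776] 
T1 [ 0.5514 -0.0209  0.1751]  [0.1038 0.8005]
T2 [ 0.5176 -0.0249  0.1751]  [-0.2792 -0.8939]
KM [0.5221 0.08   0.107 ] [-0.0279 -1.1262] [-2.937  -2.9234]
S1 [0.5311 0.0051 0.085 ]  
[0.6699 0.168  0.04  ]
```

Emit:
apply_moves --rows '[{"x": -27, "y": -17, "gripper": 1}, {"x": -27, "y": -17}, {"x": -27, "y": -17}, {"x": -27, "y": -17}, {"x": -27, "y": -17}]' --newtons 40

```text
invalid input at $.rows[0]: expected keys x, y, z, ax, ay, az, gripper
```

Emit:
apply_moves --rows '[{"x": -27, "y": -17}, {"x": -27, "y": -17}, {"x": -27, "y": -17}, {"x": -27, "y": -17}, {"x": -27, "y": -17}]'

```text
invalid input at $.rows[0]: expected keys x, y, z, ax, ay, az, gripper
```

Emit:
apply_moves --rows '[{"x": -27, "y": -17}, {"x": -27, "y": -17}, {"x": -27, "y": -17}, {"x": -27, "y": -17}, {"x": -25, "y": -16}]'

```text
invalid input at $.rows[0]: expected keys x, y, z, ax, ay, az, gripper
```

Emit:
apply_moves --rows '[{"az": 7}, {"az": 7}, {"az": 7}, {"az": 7}, {"az": 7}]'

```text
invalid input at $.rows[0]: expected keys x, y, z, ax, ay, az, gripper
```

Emit:
apply_moves --rows '[{"az": 7}, {"az": 7}, {"az": 7}, {"az": 6.7}, {}]'

```text
invalid input at $.rows[0]: expected keys x, y, z, ax, ay, az, gripper
```

```bash
cat >> fit.py <<'E'
def rep():
    o=get_obs(); p=np.load('p.npy'); r=R.from_euler('z',p[2]).as_matrix()
    b=r.T@(np.array(o["position"])-[p[0],p[1],0])*1000
    M=r.T@R.from_quat(o["ee_rot"]).as_matrix()
    print("t",round(o["clock"],2),"binTCP",b.round(1),"Fbin",(r.T@o["ft_force"]).round(1),"grip",round(o["grip_width"],3),round(o["grasp_force"],1)); print("tool axes in bin (cols)",M.round(3).tolist())
    return b
E
python3 -c "
from fit import *
import workcell
print(globals().get('tcp_to_tips'))
rep()"
```

```text
0.011
t 0.3 binTCP [644.7 241.2 242.1] Fbin [-0.4  0.1  0.6] grip 1.0 0.0
tool axes in bin (cols) [[0.459, 0.889, -0.0], [0.889, -0.459, 0.0], [0.0, -0.0, -1.0]]
```

Emit:
apply_moves --rows '[{"x": -27, "y": -17, "z": 0, "ax": 0, "ay": 0, "az": 0, "gripper": 1}, {"x": -27, "y": -17, "z": 0, "ax": 0, "ay": 0, "az": 0, "gripper": 1}, {"x": -27, "y": -17, "z": 0, "ax": 0, "ay": 0, "az": 0, "gripper": 1}, {"x": -27, "y": -17, "z": 0, "ax": 0, "ay": 0, "az": 0, "gripper": 1}, {"x": -27, "y": -17, "z": 0, "ax": 0, "ay": 0, "az": 0, "gripper": 1}]' --newtons 40

```text
clock: 0.72
position: [0.3158, 0.4575, 0.2423]
ee_rot: [0.177, 0.984, 0.0, -0.0]
ft_force: [0.8, -0.5, -0.1]
grip_width: 0.303
grasp_force: 0.0
```

Emit:
apply_moves --rows '[{"x": -27, "y": -17, "z": 0, "ax": 0, "ay": 0, "az": 0, "gripper": 1}, {"x": -27, "y": -17, "z": 0, "ax": 0, "ay": 0, "az": 0, "gripper": 1}, {"x": -27, "y": -17, "z": 0, "ax": 0, "ay": 0, "az": 0, "gripper": 1}, {"x": -27, "y": -17, "z": 0, "ax": 0, "ay": 0, "az": 0, "gripper": 1}, {"x": -27, "y": -17, "z": 0, "ax": 0, "ay": 0, "az": 0, "gripper": 1}]'

```text
clock: 1.13
position: [0.4126, 0.3307, 0.2425]
ee_rot: [0.177, 0.984, 0.0, 0.0]
ft_force: [1.2, 0.8, 0.8]
grip_width: -0.001
grasp_force: 0.0
```

Emit:
apply_moves --rows '[{"x": -27, "y": -17, "z": 0, "ax": 0, "ay": 0, "az": 0, "gripper": 1}, {"x": -27, "y": -17, "z": 0, "ax": 0, "ay": 0, "az": 0, "gripper": 1}, {"x": -27, "y": -17, "z": 0, "ax": 0, "ay": 0, "az": 0, "gripper": 1}, {"x": -27, "y": -17, "z": 0, "ax": 0, "ay": 0, "az": 0, "gripper": 1}, {"x": -25, "y": -16, "z": 0, "ax": 0, "ay": 0, "az": 0, "gripper": 1}]'

```text
clock: 1.55
position: [0.5081, 0.2052, 0.2425]
ee_rot: [0.178, 0.984, 0.0, 0.0]
ft_force: [0.1, 0.5, 0.6]
grip_width: -0.0
grasp_force: 0.0
```

Emit:
apply_moves --rows '[{"x": 0, "y": 0, "z": 0, "ax": 0, "ay": 0, "az": 7, "gripper": 1}, {"x": 0, "y": 0, "z": 0, "ax": 0, "ay": 0, "az": 7, "gripper": 1}, {"x": 0, "y": 0, "z": 0, "ax": 0, "ay": 0, "az": 7, "gripper": 1}, {"x": 0, "y": 0, "z": 0, "ax": 0, "ay": 0, "az": 7, "gripper": 1}, {"x": 0, "y": 0, "z": 0, "ax": 0, "ay": 0, "az": 7, "gripper": 1}]'

```text
clock: 1.97
position: [0.5072, 0.2068, 0.2423]
ee_rot: [0.468, 0.884, 0.0, -0.0]
ft_force: [-0.3, -0.2, -0.1]
grip_width: 0.003
grasp_force: 0.0
```

Emit:
apply_moves --rows '[{"x": 0, "y": 0, "z": 0, "ax": 0, "ay": 0, "az": 7, "gripper": 1}, {"x": 0, "y": 0, "z": 0, "ax": 0, "ay": 0, "az": 7, "gripper": 1}, {"x": 0, "y": 0, "z": 0, "ax": 0, "ay": 0, "az": 7, "gripper": 1}, {"x": 0, "y": 0, "z": 0, "ax": 0, "ay": 0, "az": 6.7, "gripper": 1}, {"x": 0, "y": 0, "z": 0, "ax": 0, "ay": 0, "az": 0, "gripper": 1}]'

```text
clock: 2.38
position: [0.5071, 0.2069, 0.2423]
ee_rot: [0.666, 0.746, 0.0, -0.0]
ft_force: [0.9, 0.3, -0.3]
grip_width: 0.001
grasp_force: 0.0
```

```bash
python3 -c "
from fit import *
rep()
c=camera('wrist');print(c['fov_y']);cv2.imwrite('pics/w1.png',cv2.convertScaleAbs(c['color'][:,:,::-1],alpha=2))"
```

```text
t 2.38 binTCP [234.2  -0.3 242.3] Fbin [ 0.2 -0.9 -0.3] grip 0.001 0.0
tool axes in bin (cols) [[1.0, -0.006, 0.0], [-0.006, -1.0, 0.0], [0.0, -0.0, -1.0]]
65.70646984690485
```

Emit:
apply_moves --rows '[{"x": 0, "y": 0, "z": 30, "ax": 0, "ay": 0, "az": 0, "gripper": 1}, {"x": 0, "y": 0, "z": 30, "ax": 0, "ay": 0, "az": 0, "gripper": 1}, {"x": 0, "y": 0, "z": 30, "ax": 0, "ay": 0, "az": 0, "gripper": 1}, {"x": 0, "y": 0, "z": 30, "ax": 0, "ay": 0, "az": 0, "gripper": 1}, {"x": 0, "y": 0, "z": 0, "ax": 0, "ay": 0, "az": 0, "gripper": 1}]'

```text
clock: 2.85
position: [0.5041, 0.2055, 0.117]
ee_rot: [0.662, 0.75, -0.004, -0.001]
ft_force: [-0.9, -0.4, -0.5]
grip_width: -0.0
grasp_force: 0.0
```

Emit:
apply_moves --rows '[{"x": -4, "y": 0, "z": 0, "ax": 0, "ay": 0, "az": 0, "gripper": 1}, {"x": -4, "y": 0, "z": 0, "ax": 0, "ay": 0, "az": 0, "gripper": 1}, {"x": -4, "y": 0, "z": 0, "ax": 0, "ay": 0, "az": 0, "gripper": 1}, {"x": -4, "y": 0, "z": 0, "ax": 0, "ay": 0, "az": 0, "gripper": 1}, {"x": -2, "y": 0, "z": 0, "ax": 0, "ay": 0, "az": 0, "gripper": 1}]'

```text
clock: 3.27
position: [0.5102, 0.1884, 0.1237]
ee_rot: [0.664, 0.748, 0.001, 0.0]
ft_force: [1.1, 0.8, -0.6]
grip_width: 0.001
grasp_force: 0.0
```

Emit:
apply_moves --rows '[{"x": -3, "y": 0, "z": 0, "ax": 0, "ay": 0, "az": 0, "gripper": 1}, {"x": -3, "y": 0, "z": 0, "ax": 0, "ay": 0, "az": 0, "gripper": 1}, {"x": -3, "y": 0, "z": 0, "ax": 0, "ay": 0, "az": 0, "gripper": 1}, {"x": -2, "y": 0, "z": 0, "ax": 0, "ay": 0, "az": 0, "gripper": 1}, {"x": -2, "y": 0, "z": 0, "ax": 0, "ay": 0, "az": 0, "gripper": 1}]'

```text
clock: 3.68
position: [0.511, 0.1761, 0.1225]
ee_rot: [0.663, 0.748, 0.0, -0.0]
ft_force: [-0.3, 2.7, 1.7]
grip_width: -0.0
grasp_force: 1.3
```

```bash
python3 -c "
from fit import *
rep()"
```

```text
t 3.68 binTCP [203.2  -0.5 122.5] Fbin [ 2.7 -0.   1.7] grip -0.0 1.3
tool axes in bin (cols) [[1.0, -0.0, 0.0], [-0.0, -1.0, -0.0], [0.0, 0.0, -1.0]]
```

Emit:
apply_moves --rows '[{"x": -3, "y": 0, "z": 0, "ax": 0, "ay": 0, "az": 0, "gripper": 1}, {"x": -3, "y": 0, "z": 0, "ax": 0, "ay": 0, "az": 0, "gripper": 1}, {"x": -3, "y": 0, "z": 0, "ax": 0, "ay": 0, "az": 0, "gripper": 1}, {"x": -3, "y": 0, "z": 0, "ax": 0, "ay": 0, "az": 0, "gripper": 1}, {"x": -2, "y": 0, "z": 0, "ax": 0, "ay": 0, "az": 0, "gripper": 1}]'

```text
clock: 4.1
position: [0.5126, 0.1617, 0.1223]
ee_rot: [0.664, 0.748, -0.0, 0.0]
ft_force: [0.4, 2.1, 2.0]
grip_width: -0.003
grasp_force: 1.3
```

```bash
python3 -c "
from fit import *
rep()
c=camera('top');crop(c,170,240,200,110,4,'top2',2.2)
s=camera('scene');crop(s,250,110,190,190,3,'scene2',1.8)"
```

```text
t 4.1 binTCP [188.7  -0.4 122.3] Fbin [ 2.1 -0.7  2. ] grip -0.003 1.3
tool axes in bin (cols) [[1.0, -0.001, -0.0], [-0.001, -1.0, 0.0], [-0.0, -0.0, -1.0]]
```

View pics/scene2.png

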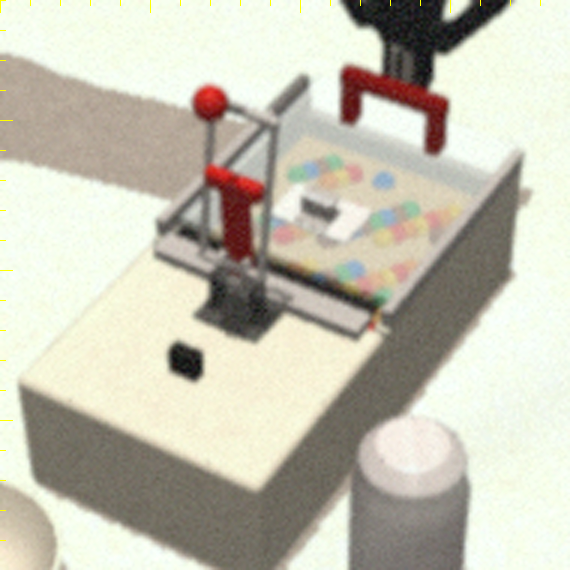

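Emit:
apply_moves --rows '[{"x": -1.5, "y": 0, "z": 0, "ax": 0, "ay": 0, "az": 0, "gripper": 1}, {"x": -1.5, "y": 0, "z": 0, "ax": 0, "ay": 0, "az": 0, "gripper": 1}, {"x": -1, "y": 0, "z": 0, "ax": 0, "ay": 0, "az": 0, "gripper": 1}, {"x": -1, "y": 0, "z": 0, "ax": 0, "ay": 0, "az": 0, "gripper": 1}]'

```text
clock: 4.53
position: [0.5129, 0.1573, 0.1221]
ee_rot: [0.663, 0.748, -0.0, -0.0]
ft_force: [-0.3, 2.8, -0.3]
grip_width: 0.002
grasp_force: 1.3
```

Emit:
apply_moves --rows '[{"x": -1, "y": 0, "z": 0, "ax": 0, "ay": 0, "az": 0, "gripper": 1}, {"x": -1, "y": 0, "z": 0, "ax": 0, "ay": 0, "az": 0, "gripper": 1}, {"x": 0, "y": 0, "z": 0, "ax": 0, "ay": 0, "az": 0, "gripper": 1}]'

```text
clock: 4.78
position: [0.5131, 0.1561, 0.1221]
ee_rot: [0.663, 0.748, 0.0, -0.001]
ft_force: [-0.5, 6.2, -1.6]
grip_width: -0.001
grasp_force: 2.8
```

Emit:
apply_moves --rows '[{"x": -1, "y": 0, "z": 0, "ax": 0, "ay": 0, "az": 0, "gripper": 1}, {"x": -1, "y": 0, "z": 0, "ax": 0, "ay": 0, "az": 0, "gripper": 1}, {"x": 0, "y": 0, "z": 0, "ax": 0, "ay": 0, "az": 0, "gripper": 1}]'

```text
clock: 5.03
position: [0.5132, 0.1553, 0.1222]
ee_rot: [0.663, 0.749, 0.001, -0.001]
ft_force: [-1.3, 10.2, -2.2]
grip_width: 0.003
grasp_force: 4.7
```

Emit:
apply_moves --rows '[{"x": 6, "y": 0, "z": 0, "ax": 0, "ay": 0, "az": 0, "gripper": 1}, {"x": 8, "y": 0, "z": -10, "ax": 0, "ay": 0, "az": 0, "gripper": 1}, {"x": 0, "y": 0, "z": -40, "ax": 0, "ay": 0, "az": 0, "gripper": 0.5}, {"x": 0, "y": 0, "z": -40, "ax": 0, "ay": 0, "az": 0, "gripper": 0.5}, {"x": 0, "y": 0, "z": -40, "ax": 0, "ay": 0, "az": 0, "gripper": 0.5}]'

```text
clock: 5.45
position: [0.5116, 0.1668, 0.2545]
ee_rot: [0.664, 0.748, -0.0, 0.0]
ft_force: [0.3, 0.8, 0.1]
grip_width: 0.416
grasp_force: 0.0
```

Emit:
apply_moves --rows '[{"x": -10, "y": 0, "z": -40, "ax": 0, "ay": 0, "az": 0, "gripper": 0.5}, {"x": -38, "y": 0, "z": 0, "ax": 0, "ay": 0, "az": 0, "gripper": 0.5}, {"x": -38, "y": 0, "z": 0, "ax": 0, "ay": 0, "az": 0, "gripper": 0.5}, {"x": -38, "y": 0, "z": 0, "ax": 0, "ay": 0, "az": 0, "gripper": 0.5}, {"x": -36, "y": 0, "z": 0, "ax": 0, "ay": 0, "az": 0, "gripper": 0.5}]'

```text
clock: 5.87
position: [0.531, 0.006, 0.2935]
ee_rot: [0.664, 0.748, 0.0, 0.001]
ft_force: [1.0, 1.0, -0.1]
grip_width: 0.497
grasp_force: 0.0
```

Emit:
apply_moves --rows '[{"x": -14, "y": 0, "z": 0, "ax": 0, "ay": 0, "az": 0, "gripper": 0.5}, {"x": 0, "y": 0, "z": 0, "ax": 0, "ay": 0, "az": 0, "gripper": 0.5}, {"x": 0, "y": 0, "z": 0, "ax": 0, "ay": 0, "az": 0, "gripper": 0.5}]'

```text
clock: 6.12
position: [0.5327, -0.0062, 0.293]
ee_rot: [0.664, 0.747, 0.0, 0.0]
ft_force: [0.1, 0.9, 0.0]
grip_width: 0.501
grasp_force: 0.0
```

```bash
python3 -c "
from fit import *
rep()
c=camera('wrist');cv2.imwrite('pics/w2.png',cv2.convertScaleAbs(c['color'][:,:,::-1],alpha=2))
P=model(np.load('p.npy'))
for k in P: print(k,proj(c,P[k],True).round(1))
o,d=ray(c,c['cx'],c['cy'],True);print(o,d)
t=camera('top');crop(t,170,240,200,110,4,'top3',2.2)"
```

```text
t 6.12 binTCP [ 19.5  -0.2 293. ] Fbin [ 0.8 -0.2  0. ] grip 0.501 0.0
tool axes in bin (cols) [[1.0, -0.002, -0.0], [-0.002, -1.0, -0.0], [-0.0, 0.0, -1.0]]
A [384.9 323.8]
B [243.  324.2]
L1 [388.  158.9]
L2 [238.8 159.4]
H1 [356.7  11.6]
H2 [269.   11.9]
K [313.7 333.5]
C1 [343.1 273.2]
C2 [284.  273.4]
T1 [337.4 262.7]
T2 [289.8 262.9]
KM [313.2 117.7]
S1 [313.5 200.4]
[0.5238 0.0685 0.4243] [ 0.0352 -0.2934 -0.9554]
```

View pics/w2.png

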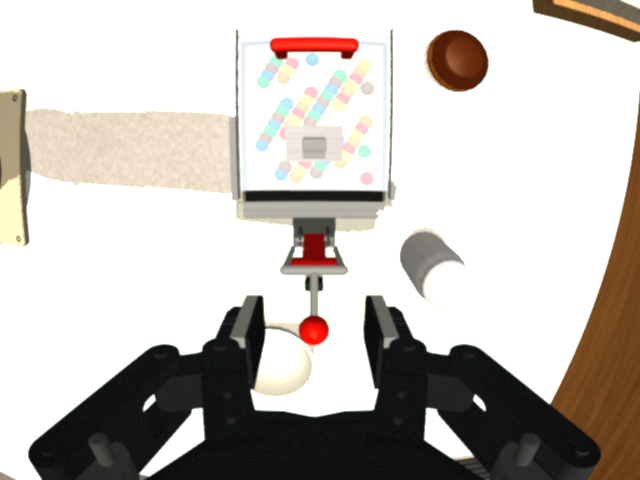

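```bash
python3 -c "
from fit import *
c=camera('wrist');p=np.load('p.npy');r=R.from_euler('z',p[2]).as_matrix()
for n,u,v,z in [('handle',314,45,.128),('kmid',314,147,.107),('kfar',314,138,.107),('knear',314,157,.107),('lead',314,190,.093),('lead',314,190,.089),('sealback',314,202,.093),('holderback',314,218,.093),('knob',314,330,.237),('knob',314,330,.234),('cb',314,270,.2145),('wall1',388,150,.09),('wall2',241,150,.09),('lev',314,262,.175)]:
  print(n,z,(r.T@(atz(c,u,v,z,True)-[p[0],p[1],0])*1000).round(1))
im=c['color'][100:250,240:390,::-1]
cv2.imwrite('pics/w2c.png',cv2.convertScaleAbs(cv2.resize(im,None,fx=4,fy=4,interpolation=cv2.INTER_CUBIC),alpha=1.3))
"
```

```text
handle 0.128 [166.9  -0.4 128. ]
kmid 0.107 [ 83.5  -0.5 107. ]
kfar 0.107 [ 91.2  -0.5 107. ]
knear 0.107 [ 75.   -0.5 107. ]
lead 0.093 [44.2 -0.5 93. ]
lead 0.089 [43.6 -0.5 89. ]
sealback 0.093 [33.2 -0.5 93. ]
holderback 0.093 [18.3 -0.5 93. ]
knob 0.237 [-13.8  -0.5 237. ]
knob 0.234 [-15.6  -0.5 234. ]
cb 0.2145 [ 14.9  -0.5 214.5]
wall1 0.09 [ 81.3 -67.2  90. ]
wall2 0.09 [81.1 65.3 90. ]
lev 0.175 [  5.6  -0.5 175. ]
```

View pics/w2c.png

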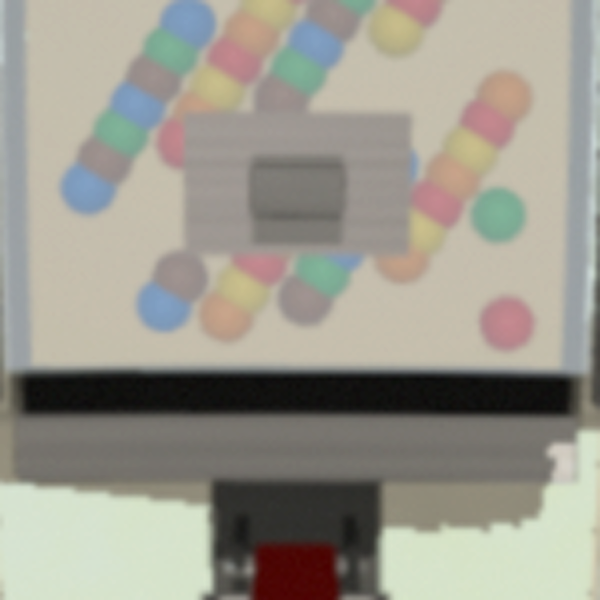

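Emit:
apply_moves --rows '[{"x": -34, "y": 0, "z": 0, "ax": 0, "ay": 0, "az": 0, "gripper": 0.4}, {"x": 0, "y": 0, "z": 31, "ax": 0, "ay": 0, "az": 0, "gripper": 0.4}, {"x": 0, "y": 0, "z": 32, "ax": 0, "ay": 0, "az": 0, "gripper": 0.4}, {"x": 0, "y": 0, "z": 0, "ax": 0, "ay": 0, "az": 0, "gripper": 0.5}, {"x": 0, "y": 0, "z": 0, "ax": 0, "ay": 0, "az": 0, "gripper": 0.5}]' --newtons 20

```text
clock: 6.68
position: [0.5361, -0.0381, 0.2288]
ee_rot: [0.663, 0.749, -0.001, -0.001]
ft_force: [0.0, -0.8, 1.6]
grip_width: 0.501
grasp_force: 0.0
```

```bash
python3 -c "
from fit import *
rep()
c=camera('wrist');cv2.imwrite('pics/w3.png',cv2.convertScaleAbs(cv2.resize(c['color'][180:420,180:460,::-1],None,fx=2.5,fy=2.5),alpha=1.8))
o,d=ray(c,c['cx'],c['cy'],True);print(o,d)
p=np.load('p.npy');r=R.from_euler('z',p[2]).as_matrix()
for x,z in [(-14.5,237),(-18,237),(-11,237),(-14.5,225)]: print(x,z,proj(c,r@np.array([x/1e3,-.0005,z/1e3])+[p[0],p[1],0],True))
"
```

```text
t 6.68 binTCP [-12.5   0.3 228.8] Fbin [-0.8  0.1  1.6] grip 0.501 0.0
tool axes in bin (cols) [[1.0, 0.002, 0.0], [0.002, -1.0, 0.003], [0.0, -0.003, -1.0]]
[0.5273 0.0366 0.3601] [ 0.0331 -0.2934 -0.9554]
-14.5 237 [315.981  339.6779]
-18 237 [315.9494 347.1627]
-11 237 [316.0126 331.9989]
-14.5 225 [315.9148 324.4395]
```

View pics/w3.png

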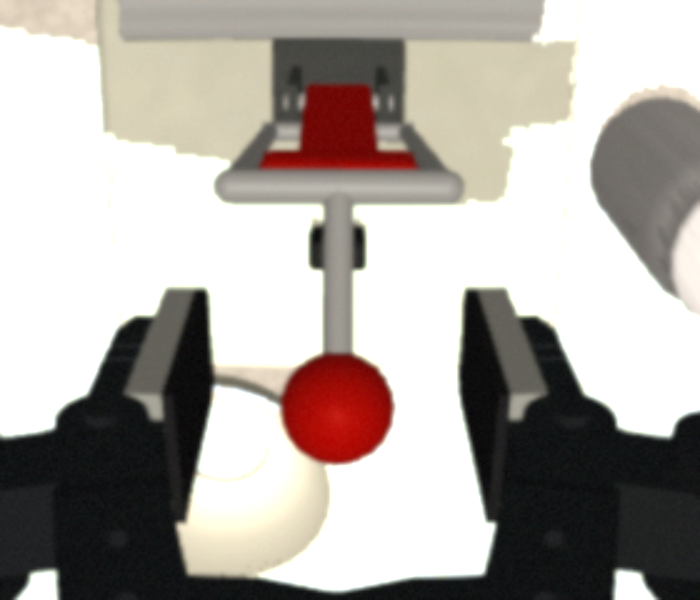

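Emit:
apply_moves --rows '[{"x": -1, "y": 0, "z": 0, "ax": 0, "ay": 0, "az": 0, "gripper": 0.7}, {"x": 0, "y": 0, "z": 0, "ax": 0, "ay": 0, "az": 0, "gripper": 1}, {"x": 0, "y": 0, "z": 0, "ax": 0, "ay": 0, "az": 0, "gripper": 1}, {"x": 0, "y": 0, "z": 0, "ax": 0, "ay": 0, "az": 0, "gripper": 1}, {"x": 0, "y": 0, "z": 0, "ax": 0, "ay": 0, "az": 0, "gripper": 1}]' --newtons 25

```text
clock: 7.15
position: [0.5372, -0.0407, 0.2311]
ee_rot: [0.664, 0.748, 0.001, 0.0]
ft_force: [-4.6, -2.3, 7.1]
grip_width: 0.187
grasp_force: 24.2
```

```bash
python3 -c "
from fit import *
b=rep()
def kn(a,bd):
  b=np.radians(bd); h=np.array([-16*np.cos(a-.21),109+16*np.sin(a-.21)]); e=np.array([np.cos(b),np.sin(b)]);n=np.array([-e[1],e[0]])
  return h+109*e+32*n, h+91*e
for a,bd in [(1.55,79.2),(1.55,70),(1.55,60),(1.55,50),(1.6,40),(1.7,30),(1.8,20),(2,10),(2.1,5),(2.2,0),(2.25,-3),(2.25,-8),(2.25,-12),(2.25,-15),(2.25,-17),(2.1,-17),(2,-17),(1.9,-17),(1.8,-17),(1.7,-17)]: print(a,bd,*[v.round(1) for v in kn(a,bd)])
"
```

```text
t 7.15 binTCP [-15.2  -0.5 231.1] Fbin [-1.7  4.9  7.1] grip 0.187 24.2
tool axes in bin (cols) [[1.0, -0.001, 0.0], [-0.001, -1.0, -0.001], [0.0, 0.001, -1.0]]
1.55 79.2 [-14.7 237.6] [ 13.4 214. ]
1.55 70 [  3.5 237.9] [ 27.5 210.1]
1.55 60 [ 23.1 235. ] [ 41.8 203.4]
1.55 50 [ 41.9 228.6] [ 54.8 194.3]
1.6 40 [ 60.1 219.3] [ 66.8 183.2]
1.7 30 [ 77.1 207.2] [ 77.5 170.4]
1.8 20 [ 91.8 192.3] [ 85.8 156.1]
2 10 [105.3 175.1] [ 93.1 140.4]
2.1 5 [110.8 165.6] [ 95.7 132.1]
2.2 0 [115.5 155.6] [ 97.5 123.6]
2.25 -3 [117.8 149.5] [ 98.1 118.5]
2.25 -8 [119.6 139.8] [ 97.3 110.6]
2.25 -12 [120.5 131.9] [ 96.2 104.4]
2.25 -15 [120.8 126. ] [95.1 99.7]
2.25 -17 [120.8 122. ] [94.3 96.7]
2.1 -17 [118.6 122.9] [92.  97.6]
2 -17 [117.1 123.4] [90.5 98. ]
1.9 -17 [115.5 123.6] [88.9 98.3]
1.8 -17 [113.9 123.7] [87.3 98.4]
1.7 -17 [112.3 123.7] [85.7 98.3]
```

Emit:
apply_moves --rows '[{"x": 9, "y": -1, "z": -1.5, "ax": 0, "ay": 0, "az": 0, "gripper": 1}, {"x": 9, "y": 0, "z": -0.3, "ax": 0, "ay": 0, "az": 0, "gripper": 1}, {"x": 10, "y": 0, "z": 1, "ax": 0, "ay": 0, "az": 0, "gripper": 1}, {"x": 10, "y": 0, "z": 2, "ax": 0, "ay": 0, "az": 0, "gripper": 1}, {"x": 0, "y": 0, "z": 0, "ax": 0, "ay": 0, "az": 0, "gripper": 1}]'

```text
clock: 7.57
position: [0.5316, 0.0008, 0.2282]
ee_rot: [0.662, 0.749, 0.001, -0.0]
ft_force: [1.7, 0.9, 4.9]
grip_width: 0.19
grasp_force: 25.2
```

```bash
python3 -c "
from fit import *
b=rep()"
```

```text
t 7.57 binTCP [ 26.7   0.1 228.2] Fbin [ 0.7 -1.8  4.9] grip 0.19 25.2
tool axes in bin (cols) [[1.0, 0.004, 0.001], [0.004, -1.0, -0.001], [0.001, 0.001, -1.0]]
```

Emit:
apply_moves --rows '[{"x": 15, "y": 0, "z": 5, "ax": 0, "ay": 0, "az": 0, "gripper": 1}, {"x": 9, "y": 0, "z": 4, "ax": 0, "ay": 0, "az": 0, "gripper": 1}, {"x": 9, "y": 0, "z": 5, "ax": 0, "ay": 0, "az": 0, "gripper": 1}, {"x": 9, "y": 0, "z": 6, "ax": 0, "ay": 0, "az": 0, "gripper": 1}, {"x": 8, "y": 0, "z": 6, "ax": 0, "ay": 0, "az": 0, "gripper": 1}]'

```text
clock: 7.98
position: [0.5257, 0.0479, 0.2016]
ee_rot: [0.663, 0.748, 0.0, 0.0]
ft_force: [6.3, 0.1, -0.0]
grip_width: 0.186
grasp_force: 25.6
```

```bash
python3 -c "
from fit import *
b=rep()"
```

```text
t 7.98 binTCP [ 74.1   0.3 201.6] Fbin [-0.7 -6.3 -0. ] grip 0.186 25.6
tool axes in bin (cols) [[1.0, 0.0, -0.0], [0.0, -1.0, -0.001], [-0.0, 0.001, -1.0]]
```

Emit:
apply_moves --rows '[{"x": 9, "y": 0.6, "z": 8, "ax": 0, "ay": 0, "az": 0, "gripper": 1}, {"x": 9, "y": 0, "z": 8, "ax": 0, "ay": 0, "az": 0, "gripper": 1}, {"x": 7, "y": 0, "z": 8, "ax": 0, "ay": 0, "az": 0, "gripper": 1}, {"x": 7, "y": 0, "z": 9, "ax": 0, "ay": 0, "az": 0, "gripper": 1}, {"x": 5.5, "y": 0, "z": 9.5, "ax": 0, "ay": 0, "az": 0, "gripper": 1}]'

```text
clock: 8.4
position: [0.5214, 0.0847, 0.1584]
ee_rot: [0.664, 0.748, -0.0, 0.0]
ft_force: [5.7, -1.7, 0.1]
grip_width: 0.188
grasp_force: 25.6
```

```bash
python3 -c "
from fit import *
b=rep()"
```

```text
t 8.4 binTCP [111.1   0.1 158.4] Fbin [-2.3 -5.4  0.1] grip 0.188 25.6
tool axes in bin (cols) [[1.0, -0.0, -0.001], [-0.0, -1.0, 0.0], [-0.001, -0.0, -1.0]]
```

Emit:
apply_moves --rows '[{"x": 4, "y": 0.5, "z": 7.5, "ax": 0, "ay": 0, "az": 0, "gripper": 1}, {"x": 3, "y": 0, "z": 8, "ax": 0, "ay": 0, "az": 0, "gripper": 1}, {"x": 1.5, "y": 0, "z": 7, "ax": 0, "ay": 0, "az": 0, "gripper": 1}, {"x": 0.5, "y": 0, "z": 6, "ax": 0, "ay": 0, "az": 0, "gripper": 1}, {"x": 0, "y": 0, "z": 0, "ax": 0, "ay": 0, "az": 0, "gripper": 1}]'

```text
clock: 8.82
position: [0.5205, 0.0939, 0.1298]
ee_rot: [0.663, 0.748, -0.0, -0.0]
ft_force: [3.1, 2.6, 1.4]
grip_width: 0.19
grasp_force: 25.7
```

```bash
python3 -c "
from fit import *
b=rep()"
```

```text
t 8.82 binTCP [120.4  -0.1 129.8] Fbin [ 2.2 -3.4  1.4] grip 0.19 25.7
tool axes in bin (cols) [[1.0, 0.0, 0.0], [0.0, -1.0, 0.001], [0.0, -0.001, -1.0]]
```

Emit:
apply_moves --rows '[{"x": 0, "y": 0, "z": 4, "ax": 0, "ay": 0, "az": 0, "gripper": 1}, {"x": 0, "y": 0, "z": 3, "ax": 0, "ay": 0, "az": 0, "gripper": 1}, {"x": 0, "y": 0, "z": 2, "ax": 0, "ay": 0, "az": 0, "gripper": 1}, {"x": 0, "y": 0, "z": 0, "ax": 0, "ay": 0, "az": 0, "gripper": 1}]'

```text
clock: 9.15
position: [0.5207, 0.0937, 0.1215]
ee_rot: [0.663, 0.748, 0.0, -0.0]
ft_force: [2.4, 4.5, 0.8]
grip_width: 0.187
grasp_force: 25.7
```

Emit:
apply_moves --rows '[{"x": 0, "y": 0, "z": 1.5, "ax": 0, "ay": 0, "az": 0, "gripper": 1}, {"x": 0, "y": 0, "z": 1, "ax": 0, "ay": 0, "az": 0, "gripper": 1}, {"x": 0, "y": 0, "z": 0, "ax": 0, "ay": 0, "az": 0, "gripper": 1}]'

```text
clock: 9.4
position: [0.5207, 0.0938, 0.1193]
ee_rot: [0.663, 0.748, 0.0, -0.0]
ft_force: [1.6, 5.5, 0.6]
grip_width: 0.189
grasp_force: 25.7
```

```bash
python3 -c "
from fit import *
b=rep()"
```

```text
t 9.4 binTCP [120.3  -0.3 119.3] Fbin [ 5.2 -2.2  0.6] grip 0.189 25.7
tool axes in bin (cols) [[1.0, 0.0, 0.001], [0.0, -1.0, 0.0], [0.001, -0.0, -1.0]]
```

Emit:
apply_moves --rows '[{"x": 0, "y": 0, "z": 1.5, "ax": 0, "ay": 0, "az": 0, "gripper": 1}, {"x": 0, "y": 0, "z": 0.5, "ax": 0, "ay": 0, "az": 0, "gripper": 1}, {"x": 0, "y": 0, "z": 0, "ax": 0, "ay": 0, "az": 0, "gripper": 1}]'

```text
clock: 9.65
position: [0.5208, 0.0935, 0.1173]
ee_rot: [0.663, 0.748, 0.0, -0.0]
ft_force: [0.6, 4.6, 0.9]
grip_width: 0.188
grasp_force: 25.7
```

Emit:
apply_moves --rows '[{"x": 0, "y": 0, "z": 1, "ax": 0, "ay": 0, "az": 0, "gripper": 1}, {"x": 0, "y": 0, "z": 0.5, "ax": 0, "ay": 0, "az": 0, "gripper": 1}, {"x": 0, "y": 0, "z": 0, "ax": 0, "ay": 0, "az": 0, "gripper": 1}]'

```text
clock: 9.9
position: [0.5208, 0.0934, 0.1158]
ee_rot: [0.664, 0.748, -0.0, -0.0]
ft_force: [1.3, 5.2, 0.2]
grip_width: 0.19
grasp_force: 25.7
```

```bash
python3 -c "
from fit import *
b=rep()"
```

```text
t 9.9 binTCP [119.9  -0.3 115.8] Fbin [ 5.  -2.   0.2] grip 0.19 25.7
tool axes in bin (cols) [[1.0, -0.0, 0.0], [-0.0, -1.0, 0.0], [0.0, -0.0, -1.0]]
```

Emit:
apply_moves --rows '[{"x": 0, "y": 0, "z": 0.5, "ax": 0, "ay": 0, "az": 0, "gripper": 1}, {"x": 0, "y": 0, "z": 0.5, "ax": 0, "ay": 0, "az": 0, "gripper": 1}, {"x": 0, "y": 0, "z": 0, "ax": 0, "ay": 0, "az": 0, "gripper": 1}]'

```text
clock: 10.15
position: [0.5208, 0.0932, 0.1149]
ee_rot: [0.664, 0.748, -0.0, -0.0]
ft_force: [0.3, 4.5, 0.5]
grip_width: 0.185
grasp_force: 25.7
```

Emit:
apply_moves --rows '[{"x": 0, "y": 0, "z": 0.5, "ax": 0, "ay": 0, "az": 0, "gripper": 1}, {"x": 0, "y": 0, "z": 0.5, "ax": 0, "ay": 0, "az": 0, "gripper": 1}, {"x": 0, "y": 0, "z": 0, "ax": 0, "ay": 0, "az": 0, "gripper": 1}]'

```text
clock: 10.4
position: [0.5209, 0.0933, 0.114]
ee_rot: [0.664, 0.748, -0.0, -0.0]
ft_force: [0.9, 5.4, 0.8]
grip_width: 0.187
grasp_force: 25.7
```

```bash
python3 -c "
from fit import *
b=rep()
c=camera('wrist');crop(c,180,60,280,240,2,'w4',1.8)"
```

```text
t 10.4 binTCP [119.7  -0.4 114. ] Fbin [ 5.3 -1.6  0.8] grip 0.187 25.7
tool axes in bin (cols) [[1.0, -0.0, 0.0], [-0.0, -1.0, 0.0], [0.0, -0.0, -1.0]]
```

View pics/w4.png

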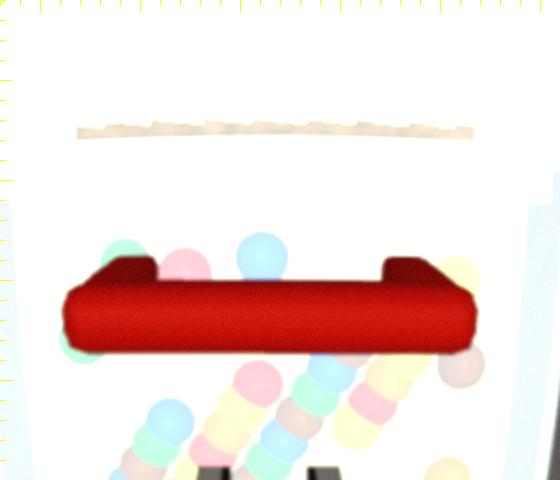

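Emit:
apply_moves --rows '[{"x": 0, "y": 0, "z": 0.5, "ax": 0, "ay": 0, "az": 0, "gripper": 1}, {"x": 0, "y": 0, "z": 0.5, "ax": 0, "ay": 0, "az": 0, "gripper": 1}, {"x": 0, "y": 0, "z": 0, "ax": 0, "ay": 0, "az": 0, "gripper": 1}]'

```text
clock: 10.7
position: [0.5209, 0.0932, 0.113]
ee_rot: [0.664, 0.748, -0.0, -0.0]
ft_force: [-0.7, 5.0, 0.8]
grip_width: 0.184
grasp_force: 25.7
```

Emit:
apply_moves --rows '[{"x": 0, "y": 0, "z": 0.5, "ax": 0, "ay": 0, "az": 0, "gripper": 1}, {"x": 0, "y": 0, "z": 0.5, "ax": 0, "ay": 0, "az": 0, "gripper": 1}, {"x": 0, "y": 0, "z": 0, "ax": 0, "ay": 0, "az": 0, "gripper": 1}]'

```text
clock: 10.95
position: [0.521, 0.093, 0.112]
ee_rot: [0.664, 0.748, -0.0, 0.0]
ft_force: [0.1, 3.0, 1.4]
grip_width: 0.187
grasp_force: 25.8
```

```bash
python3 -c "
from fit import *
b=rep()"
```

```text
t 10.95 binTCP [119.4  -0.4 112. ] Fbin [ 3.  -0.5  1.4] grip 0.187 25.8
tool axes in bin (cols) [[1.0, -0.0, -0.0], [-0.0, -1.0, 0.0], [-0.0, -0.0, -1.0]]
```

Emit:
apply_moves --rows '[{"x": 0, "y": 0, "z": 0.5, "ax": 0, "ay": 0, "az": 0, "gripper": 1}, {"x": 0, "y": 0, "z": 0.5, "ax": 0, "ay": 0, "az": 0, "gripper": 1}, {"x": 0, "y": 0, "z": 0, "ax": 0, "ay": 0, "az": 0, "gripper": 1}]'

```text
clock: 11.2
position: [0.5211, 0.0931, 0.1117]
ee_rot: [0.664, 0.748, 0.0, -0.0]
ft_force: [-3.2, 1.9, 8.4]
grip_width: 0.186
grasp_force: 26.2
```

Emit:
apply_moves --rows '[{"x": 0, "y": 0, "z": 0.5, "ax": 0, "ay": 0, "az": 0, "gripper": 1}, {"x": 0, "y": 0, "z": 0, "ax": 0, "ay": 0, "az": 0, "gripper": 1}]'

```text
clock: 11.37
position: [0.5211, 0.093, 0.1115]
ee_rot: [0.664, 0.748, 0.0, -0.0]
ft_force: [-3.8, 2.2, 12.5]
grip_width: 0.189
grasp_force: 26.4
```

```bash
python3 -c "
from fit import *
b=rep()
c=camera('wrist');t=camera('top');s=camera('scene')
a=cv2.resize(s['color'][130:220,300:410,::-1],None,fx=5,fy=5,interpolation=cv2.INTER_CUBIC)
cv2.imwrite('pics/s5.png',cv2.convertScaleAbs(a,alpha=1.8))"
```

```text
t 11.37 binTCP [119.5  -0.6 111.5] Fbin [ 2.6  3.5 12.5] grip 0.189 26.4
tool axes in bin (cols) [[1.0, -0.001, 0.0], [-0.001, -1.0, -0.0], [0.0, 0.0, -1.0]]
```

Emit:
apply_moves --rows '[{"x": 0, "y": 0, "z": -1.5, "ax": 0, "ay": 0, "az": 0, "gripper": 1}, {"x": -1, "y": 0, "z": -0.5, "ax": 0, "ay": 0, "az": 0, "gripper": 1}, {"x": -1, "y": 0, "z": 0, "ax": 0, "ay": 0, "az": 0, "gripper": 1}, {"x": 0, "y": 0, "z": 0, "ax": 0, "ay": 0, "az": 0, "gripper": 1}]'

```text
clock: 11.85
position: [0.5211, 0.0917, 0.1125]
ee_rot: [0.663, 0.748, 0.0, -0.0]
ft_force: [0.6, 5.1, 0.1]
grip_width: 0.181
grasp_force: 25.7
```

Emit:
apply_moves --rows '[{"x": -1, "y": 0, "z": 0, "ax": 0, "ay": 0, "az": 0, "gripper": 1}, {"x": -1, "y": 0, "z": 0, "ax": 0, "ay": 0, "az": 0, "gripper": 1}, {"x": 0, "y": 0, "z": 0, "ax": 0, "ay": 0, "az": 0, "gripper": 1}]'

```text
clock: 12.1
position: [0.5213, 0.0898, 0.1124]
ee_rot: [0.663, 0.748, 0.0, -0.0]
ft_force: [-0.6, 4.9, 1.2]
grip_width: 0.188
grasp_force: 25.7
```

```bash
python3 -c "
from fit import *
b=rep()"
```

```text
t 12.1 binTCP [116.3  -0.4 112.4] Fbin [ 5.  -0.   1.2] grip 0.188 25.7
tool axes in bin (cols) [[1.0, 0.0, 0.001], [0.0, -1.0, 0.0], [0.001, -0.0, -1.0]]
```

Emit:
apply_moves --rows '[{"x": -1, "y": 0, "z": 0, "ax": 0, "ay": 0, "az": 0, "gripper": 1}, {"x": 0, "y": 0, "z": 0, "ax": 0, "ay": 0, "az": 0, "gripper": 1}]'

```text
clock: 12.27
position: [0.5213, 0.0897, 0.1125]
ee_rot: [0.663, 0.749, 0.001, -0.001]
ft_force: [0.2, 8.1, -0.0]
grip_width: 0.186
grasp_force: 25.7
```

Emit:
apply_moves --rows '[{"x": -1, "y": 0, "z": 0, "ax": 0, "ay": 0, "az": 0, "gripper": 1}, {"x": 0, "y": 0, "z": 0, "ax": 0, "ay": 0, "az": 0, "gripper": 1}]'

```text
clock: 12.43
position: [0.5214, 0.0894, 0.1125]
ee_rot: [0.663, 0.749, 0.001, -0.001]
ft_force: [-0.1, 10.7, 1.0]
grip_width: 0.186
grasp_force: 25.7
```

```bash
python3 -c "
from fit import *
b=rep()"
```

```text
t 12.43 binTCP [115.8  -0.4 112.5] Fbin [10.7 -1.1  1. ] grip 0.186 25.7
tool axes in bin (cols) [[1.0, 0.001, 0.002], [0.001, -1.0, -0.0], [0.002, 0.0, -1.0]]
```

Emit:
apply_moves --rows '[{"x": 0.5, "y": 0, "z": -2, "ax": 0, "ay": 0, "az": 0, "gripper": 1}, {"x": 0, "y": 0, "z": -1.5, "ax": 0, "ay": 0, "az": 0, "gripper": 1}, {"x": 0, "y": 0, "z": 0, "ax": 0, "ay": 0, "az": 0, "gripper": 1}]'

```text
clock: 12.68
position: [0.5215, 0.0888, 0.1162]
ee_rot: [0.663, 0.748, 0.0, -0.0]
ft_force: [-0.7, 6.7, 1.7]
grip_width: 0.19
grasp_force: 25.7
```

Emit:
apply_moves --rows '[{"x": 0, "y": 0, "z": -1, "ax": 0, "ay": 0, "az": 0, "gripper": 1}, {"x": 0, "y": 0, "z": 0, "ax": 0, "ay": 0, "az": 0, "gripper": 1}]'

```text
clock: 12.85
position: [0.5215, 0.0886, 0.1171]
ee_rot: [0.663, 0.748, 0.0, -0.0]
ft_force: [0.5, 6.2, 0.4]
grip_width: 0.187
grasp_force: 25.7
```

Emit:
apply_moves --rows '[{"x": 0, "y": 0, "z": -1, "ax": 0, "ay": 0, "az": 0, "gripper": 1}, {"x": 0, "y": 0, "z": 0, "ax": 0, "ay": 0, "az": 0, "gripper": 1}]'

```text
clock: 13.02
position: [0.5215, 0.0884, 0.118]
ee_rot: [0.663, 0.748, 0.0, -0.0]
ft_force: [-0.3, 5.1, 0.7]
grip_width: 0.189
grasp_force: 25.7
```

```bash
python3 -c "
from fit import *
b=rep()"
```

```text
t 13.02 binTCP [114.9  -0.4 118. ] Fbin [ 5.1 -0.3  0.7] grip 0.189 25.7
tool axes in bin (cols) [[1.0, 0.0, 0.001], [0.0, -1.0, 0.0], [0.001, -0.0, -1.0]]
```

Emit:
apply_moves --rows '[{"x": 0, "y": 0, "z": -1, "ax": 0, "ay": 0, "az": 0, "gripper": 1}, {"x": 0, "y": 0, "z": 0, "ax": 0, "ay": 0, "az": 0, "gripper": 1}]'

```text
clock: 13.18
position: [0.5215, 0.0883, 0.1188]
ee_rot: [0.663, 0.748, 0.0, -0.0]
ft_force: [1.6, 6.5, -1.7]
grip_width: 0.185
grasp_force: 25.5
```

Emit:
apply_moves --rows '[{"x": 0, "y": 0, "z": -1, "ax": 0, "ay": 0, "az": 0, "gripper": 1}, {"x": 0, "y": 0, "z": 0, "ax": 0, "ay": 0, "az": 0, "gripper": 1}]'

```text
clock: 13.35
position: [0.5213, 0.0882, 0.1192]
ee_rot: [0.663, 0.748, -0.0, -0.0]
ft_force: [3.8, 6.5, -7.6]
grip_width: 0.188
grasp_force: 25.2
```

```bash
python3 -c "
from fit import *
b=rep()"
```

```text
t 13.35 binTCP [114.7  -0.2 119.2] Fbin [ 6.  -4.5 -7.6] grip 0.188 25.2
tool axes in bin (cols) [[1.0, 0.0, 0.0], [0.0, -1.0, 0.0], [0.0, -0.0, -1.0]]
```

Emit:
apply_moves --rows '[{"x": 0, "y": 0, "z": 2, "ax": 0, "ay": 0, "az": 0, "gripper": 1}, {"x": 0, "y": 0, "z": 1.5, "ax": 0, "ay": 0, "az": 0, "gripper": 1}, {"x": -0.5, "y": 0, "z": 0, "ax": 0, "ay": 0, "az": 0, "gripper": 1}, {"x": 0, "y": 0, "z": 0, "ax": 0, "ay": 0, "az": 0, "gripper": 1}]'

```text
clock: 13.68
position: [0.5216, 0.0884, 0.1165]
ee_rot: [0.663, 0.748, 0.0, -0.0]
ft_force: [0.6, 7.6, 2.1]
grip_width: 0.187
grasp_force: 25.8
```

```bash
python3 -c "
from fit import *
b=rep()"
```

```text
t 13.68 binTCP [114.8  -0.5 116.5] Fbin [ 7.5 -1.5  2.1] grip 0.187 25.8
tool axes in bin (cols) [[1.0, 0.001, 0.001], [0.001, -1.0, -0.0], [0.001, 0.0, -1.0]]
```

Emit:
apply_moves --rows '[{"x": 0, "y": 0, "z": 0, "ax": 0, "ay": 0, "az": 0, "gripper": 0.6}, {"x": 0, "y": 0, "z": 0, "ax": 0, "ay": 0, "az": 0, "gripper": 0.55}, {"x": 0, "y": 0, "z": 0, "ax": 0, "ay": 0, "az": 0, "gripper": 0.55}, {"x": 0, "y": 0, "z": -25, "ax": 0, "ay": 0, "az": 0, "gripper": 0.55}, {"x": 0, "y": 0, "z": -38, "ax": 0, "ay": 0, "az": 0, "gripper": 0.55}]'

```text
clock: 14.1
position: [0.5194, 0.0861, 0.177]
ee_rot: [0.664, 0.748, -0.003, -0.001]
ft_force: [0.1, 0.7, 0.4]
grip_width: 0.452
grasp_force: 0.0
```

Emit:
apply_moves --rows '[{"x": 0, "y": 0, "z": 0, "ax": 0, "ay": 0, "az": 0, "gripper": 1}, {"x": -10, "y": 0, "z": 0, "ax": 0, "ay": 0, "az": 0, "gripper": 1}, {"x": -10, "y": 0, "z": 0, "ax": 0, "ay": 0, "az": 0, "gripper": 1}, {"x": -10, "y": 0, "z": 0, "ax": 0, "ay": 0, "az": 0, "gripper": 1}]'

```text
clock: 14.43
position: [0.5247, 0.0557, 0.1785]
ee_rot: [0.664, 0.748, -0.001, -0.0]
ft_force: [-0.3, 0.3, -1.0]
grip_width: 0.001
grasp_force: 0.0
```

```bash
python3 -c "
from fit import *
b=rep()
c=camera('wrist');s=camera('scene')
a=cv2.resize(c['color'][130:370,200:440,::-1],(400,400),interpolation=cv2.INTER_CUBIC)
d=cv2.resize(s['color'][130:250,290:410,::-1],(400,400),interpolation=cv2.INTER_CUBIC)
cv2.imwrite('pics/m6.png',np.hstack([cv2.convertScaleAbs(a,alpha=1.4),cv2.convertScaleAbs(d,alpha=1.7)]))"
```

```text
t 14.43 binTCP [ 82.    0.3 178.5] Fbin [ 0.3  0.3 -1. ] grip 0.001 0.0
tool axes in bin (cols) [[1.0, -0.001, -0.001], [-0.001, -1.0, 0.002], [-0.001, -0.002, -1.0]]
```

View pics/m6.png

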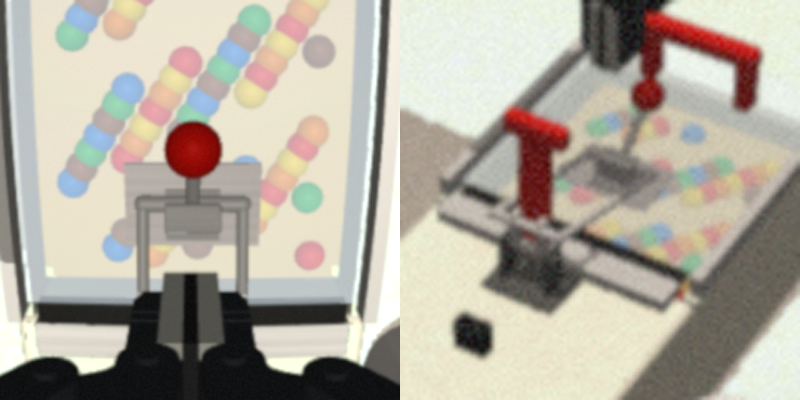

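Emit:
apply_moves --rows '[{"x": -20, "y": 0, "z": 0, "ax": 0, "ay": 0, "az": 0, "gripper": 1}, {"x": -15, "y": 0, "z": 0, "ax": 0, "ay": 0, "az": 0, "gripper": 1}, {"x": -5, "y": 0, "z": 0, "ax": 0, "ay": 0, "az": 0, "gripper": 1}, {"x": 0, "y": 0, "z": 0, "ax": 0, "ay": 0, "az": 0, "gripper": 1}]'

```text
clock: 14.87
position: [0.5298, 0.0163, 0.1791]
ee_rot: [0.665, 0.747, -0.0, -0.0]
ft_force: [-0.5, 0.5, -0.3]
grip_width: 0.002
grasp_force: 0.0
```

Emit:
apply_moves --rows '[{"x": -3, "y": 0, "z": 0, "ax": 0, "ay": 0, "az": 0, "gripper": 1}, {"x": -3, "y": 0, "z": 0, "ax": 0, "ay": 0, "az": 0, "gripper": 1}, {"x": 0, "y": 0, "z": 0, "ax": 0, "ay": 0, "az": 0, "gripper": 1}]'

```text
clock: 15.12
position: [0.5307, 0.012, 0.1795]
ee_rot: [0.663, 0.748, -0.0, -0.0]
ft_force: [-0.1, 0.2, 0.2]
grip_width: 0.003
grasp_force: 0.0
```

Emit:
apply_moves --rows '[{"x": -3, "y": 0, "z": 0, "ax": 0, "ay": 0, "az": 0, "gripper": 1}, {"x": -3, "y": 0, "z": 0, "ax": 0, "ay": 0, "az": 0, "gripper": 1}, {"x": 0, "y": 0, "z": 0, "ax": 0, "ay": 0, "az": 0, "gripper": 1}]'

```text
clock: 15.37
position: [0.5315, 0.0053, 0.1796]
ee_rot: [0.664, 0.748, -0.0, 0.0]
ft_force: [-0.2, 0.5, 0.3]
grip_width: -0.003
grasp_force: 0.0
```

```bash
python3 -c "
from fit import *
b=rep()"
```

```text
t 15.37 binTCP [ 31.1  -0.4 179.6] Fbin [0.6 0.2 0.3] grip -0.003 0.0
tool axes in bin (cols) [[1.0, -0.001, -0.0], [-0.001, -1.0, -0.0], [-0.0, 0.0, -1.0]]
```

Emit:
apply_moves --rows '[{"x": -3, "y": 0, "z": 0, "ax": 0, "ay": 0, "az": 0, "gripper": 1}, {"x": -3, "y": 0, "z": -1, "ax": 0, "ay": 0, "az": 0, "gripper": 1}, {"x": 0, "y": 0, "z": 0, "ax": 0, "ay": 0, "az": 0, "gripper": 1}]'

```text
clock: 15.62
position: [0.5322, -0.0005, 0.1807]
ee_rot: [0.664, 0.748, 0.0, -0.0]
ft_force: [0.5, 1.1, -0.5]
grip_width: 0.001
grasp_force: 0.2
```

Emit:
apply_moves --rows '[{"x": -3, "y": 0, "z": -1, "ax": 0, "ay": 0, "az": 0, "gripper": 1}, {"x": -3, "y": 0, "z": -1, "ax": 0, "ay": 0, "az": 0, "gripper": 1}, {"x": 0, "y": 0, "z": 0, "ax": 0, "ay": 0, "az": 0, "gripper": 1}]'

```text
clock: 15.87
position: [0.5328, -0.0062, 0.1826]
ee_rot: [0.664, 0.748, 0.0, -0.0]
ft_force: [-0.8, 1.5, -1.8]
grip_width: -0.003
grasp_force: 0.9
```

Emit:
apply_moves --rows '[{"x": -3, "y": 0, "z": -0.5, "ax": 0, "ay": 0, "az": 0, "gripper": 1}, {"x": -3, "y": 0, "z": -0.5, "ax": 0, "ay": 0, "az": 0, "gripper": 1}, {"x": 0, "y": 0, "z": 0, "ax": 0, "ay": 0, "az": 0, "gripper": 1}]'

```text
clock: 16.12
position: [0.5336, -0.0123, 0.1835]
ee_rot: [0.664, 0.748, 0.0, -0.0]
ft_force: [-0.6, 4.0, -2.7]
grip_width: 0.0
grasp_force: 1.6
```

```bash
python3 -c "
from fit import *
b=rep()"
```

```text
t 16.12 binTCP [ 13.4  -0.3 183.5] Fbin [ 4.   0.1 -2.7] grip 0.0 1.6
tool axes in bin (cols) [[1.0, -0.0, 0.0], [-0.0, -1.0, 0.0], [0.0, -0.0, -1.0]]
```

Emit:
apply_moves --rows '[{"x": -4, "y": 0, "z": 0, "ax": 0, "ay": 0, "az": 0, "gripper": 1}, {"x": -4, "y": 0, "z": 0, "ax": 0, "ay": 0, "az": 0, "gripper": 1}, {"x": 0, "y": 0, "z": 0, "ax": 0, "ay": 0, "az": 0, "gripper": 1}]'

```text
clock: 16.37
position: [0.5345, -0.0201, 0.1835]
ee_rot: [0.664, 0.748, 0.0, -0.0]
ft_force: [-0.9, 3.3, -1.8]
grip_width: -0.001
grasp_force: 1.6
```

Emit:
apply_moves --rows '[{"x": -4, "y": 0, "z": 0, "ax": 0, "ay": 0, "az": 0, "gripper": 1}, {"x": -4, "y": 0, "z": 0.5, "ax": 0, "ay": 0, "az": 0, "gripper": 1}, {"x": 0, "y": 0, "z": 0, "ax": 0, "ay": 0, "az": 0, "gripper": 1}]'

```text
clock: 16.62
position: [0.5355, -0.0278, 0.183]
ee_rot: [0.664, 0.748, 0.0, -0.0]
ft_force: [-1.4, 4.0, -1.2]
grip_width: 0.002
grasp_force: 1.9
```

```bash
python3 -c "
from fit import *
b=rep()"
```

```text
t 16.62 binTCP [ -2.2  -0.4 183. ] Fbin [ 4.1  1.  -1.2] grip 0.002 1.9
tool axes in bin (cols) [[1.0, -0.0, 0.001], [-0.0, -1.0, 0.0], [0.001, -0.0, -1.0]]
```

Emit:
apply_moves --rows '[{"x": -4, "y": 0, "z": 1, "ax": 0, "ay": 0, "az": 0, "gripper": 1}, {"x": -4, "y": 0, "z": 1.2, "ax": 0, "ay": 0, "az": 0, "gripper": 1}, {"x": -4, "y": 0, "z": 1.4, "ax": 0, "ay": 0, "az": 0, "gripper": 1}, {"x": -4, "y": 0, "z": 1.6, "ax": 0, "ay": 0, "az": 0, "gripper": 1}]'

```text
clock: 16.95
position: [0.5373, -0.0428, 0.1779]
ee_rot: [0.663, 0.748, 0.0, -0.001]
ft_force: [-1.4, 7.9, 0.1]
grip_width: 0.0
grasp_force: 3.0
```

```bash
python3 -c "
from fit import *
b=rep()"
```

```text
t 16.95 binTCP [-17.4  -0.4 177.9] Fbin [8.  0.4 0.1] grip 0.0 3.0
tool axes in bin (cols) [[1.0, 0.001, 0.001], [0.001, -1.0, 0.0], [0.001, -0.0, -1.0]]
```

Emit:
apply_moves --rows '[{"x": -4, "y": 0, "z": 2.2, "ax": 0, "ay": 0, "az": 0, "gripper": 1}, {"x": -4, "y": 0, "z": 2.4, "ax": 0, "ay": 0, "az": 0, "gripper": 1}, {"x": -3.5, "y": 0, "z": 2.5, "ax": 0, "ay": 0, "az": 0, "gripper": 1}]'

```text
clock: 17.2
position: [0.5389, -0.0546, 0.1709]
ee_rot: [0.663, 0.748, 0.0, -0.0]
ft_force: [-1.0, 5.9, 0.6]
grip_width: 0.002
grasp_force: 2.6
```

Emit:
apply_moves --rows '[{"x": -3.3, "y": 0, "z": 2.7, "ax": 0, "ay": 0, "az": 0, "gripper": 1}, {"x": -3.2, "y": 0, "z": 3, "ax": 0, "ay": 0, "az": 0, "gripper": 1}]'

```text
clock: 17.37
position: [0.5398, -0.0614, 0.1654]
ee_rot: [0.663, 0.748, 0.0, -0.0]
ft_force: [-1.6, 5.5, 0.9]
grip_width: 0.002
grasp_force: 2.0
```

```bash
python3 -c "
from fit import *
b=rep()"
```

```text
t 17.37 binTCP [-36.1  -0.7 165.4] Fbin [5.7 0.9 0.9] grip 0.002 2.0
tool axes in bin (cols) [[1.0, 0.0, 0.001], [0.0, -1.0, -0.0], [0.001, 0.0, -1.0]]
```

Emit:
apply_moves --rows '[{"x": -1, "y": 0, "z": 3.5, "ax": 0, "ay": 0, "az": 0, "gripper": 1}, {"x": -1.8, "y": 0, "z": 3.5, "ax": 0, "ay": 0, "az": 0, "gripper": 1}, {"x": 0, "y": 0, "z": 0, "ax": 0, "ay": 0, "az": 0, "gripper": 1}]'

```text
clock: 17.62
position: [0.5402, -0.0656, 0.158]
ee_rot: [0.664, 0.748, -0.0, 0.001]
ft_force: [0.7, -0.0, 0.6]
grip_width: 0.001
grasp_force: 0.3
```

```bash
python3 -c "
from fit import *
b=rep()"
```

```text
t 17.62 binTCP [-40.4  -0.6 158. ] Fbin [-0.1 -0.6  0.6] grip 0.001 0.3
tool axes in bin (cols) [[1.0, -0.001, -0.001], [-0.001, -1.0, -0.001], [-0.001, 0.001, -1.0]]
```

```bash
cat > lev.py <<'E'
from fit import *
def lev():
    s=camera('scene');p=np.load('p.npy').copy()
    im=s['color'].astype(int); m=(im[:,:,0]>60)&(im[:,:,0]>2.2*im[:,:,1])&(im[:,:,0]>2.2*im[:,:,2])
    n,l,st,ce=cv2.connectedComponentsWithStats(m[130:260,280:420].astype(np.uint8))
    for i in range(1,n):
        if st[i,4]>8: print('red',st[i,:4]+[280,130,0,0],st[i,4],(ce[i]+[280,130]).round(1))
    for a in np.arange(0,1.7,.1):
        p[4]=a;P=model(p);print(round(a,2),proj(s,P['T1']).round(1),proj(s,P['T2']).round(1))
if __name__=='__main__': lev()
E
python3 lev.py
```

```text
red [360 137  35  17] 198 [377.1 144.2]
red [356 153   9  12] 68 [359.9 159.7]
red [299 200  33  14] 181 [314.4 205.9]
0.0 [314.5 231.4] [295.8 223.3]
0.1 [314.6 228. ] [295.8 219.9]
0.2 [314.9 224.3] [296.1 216.3]
0.3 [315.5 220.5] [296.5 212.5]
0.4 [316.3 216.5] [297.3 208.5]
0.5 [317.3 212.3] [298.2 204.4]
0.6 [318.5 208.1] [299.4 200.3]
0.7 [320.  203.9] [300.9 196.1]
0.8 [321.6 199.7] [302.5 192. ]
0.9 [323.5 195.6] [304.3 187.9]
1.0 [325.4 191.7] [306.2 184. ]
1.1 [327.5 187.9] [308.3 180.3]
1.2 [329.7 184.3] [310.5 176.8]
1.3 [332. 181.] [312.8 173.6]
1.4 [334.3 178. ] [315.1 170.6]
1.5 [336.6 175.3] [317.5 168. ]
1.6 [338.9 173. ] [319.9 165.8]
```

Emit:
apply_moves --rows '[{"x": 0, "y": 0, "z": -7, "ax": 0, "ay": 0, "az": 0, "gripper": 1}, {"x": 0, "y": 0, "z": -7, "ax": 0, "ay": 0, "az": 0, "gripper": 1}, {"x": -8, "y": 0, "z": 0, "ax": 0, "ay": 0, "az": 0, "gripper": 1}, {"x": -8, "y": 0, "z": 0, "ax": 0, "ay": 0, "az": 0, "gripper": 1}, {"x": 0, "y": 0, "z": 0, "ax": 0, "ay": 0, "az": 0, "gripper": 1}]'

```text
clock: 18.08
position: [0.5419, -0.0827, 0.1724]
ee_rot: [0.664, 0.747, -0.0, 0.001]
ft_force: [-0.4, -0.2, -0.5]
grip_width: -0.001
grasp_force: 0.0
```

```bash
python3 -c "
from fit import *
b=rep()"; python3 lev.py | grep red
```

```text
t 18.08 binTCP [-57.5  -0.2 172.4] Fbin [-0.1  0.5 -0.5] grip -0.001 0.0
tool axes in bin (cols) [[1.0, -0.002, -0.001], [-0.002, -1.0, -0.001], [-0.001, 0.001, -1.0]]
red [362 135  34  18] 205 [378.4 142.8]
red [358 151   9  13] 70 [362.5 158.3]
```

```bash
cat > lev2.py <<'E'
from fit import *
s=camera('wrist');p=np.load('p.npy').copy()
im=s['color'].astype(int); m=(im[:,:,0]>50)&(im[:,:,0]>2.2*im[:,:,1])&(im[:,:,0]>2.2*im[:,:,2])
n,l,st,ce=cv2.connectedComponentsWithStats(m.astype(np.uint8))
for i in range(1,n):
    if st[i,4]>15: print('red',st[i],ce[i].round(1))
for a in np.arange(0,2.2,.2):
    p[4]=a;P=model(p);print(round(a,2),proj(s,P['T1'],True).round(1),proj(s,P['T2'],True).round(1))
o,d=ray(s,320,240,True);print(o)
E
python3 lev2.py
```

```text
red [ 265  154   98   45 3164] [313.6 179.9]
0.0 [344.3 286.2] [283.6 286.4]
0.2 [346.3 292.6] [281.7 292.8]
0.4 [348.6 294.6] [279.3 294.8]
0.6 [351.3 291.1] [276.6 291.3]
0.8 [354.1 281. ] [273.7 281.2]
1.0 [357.  263.2] [270.6 263.5]
1.2 [359.6 237.5] [267.8 237.7]
1.4 [361.6 204.7] [265.6 205. ]
1.6 [362.5 167.7] [264.5 168. ]
1.8 [362.1 130.5] [264.6 130.8]
2.0 [360.5  97.4] [266.   97.7]
[ 0.5328 -0.0072  0.3033]
```

Emit:
apply_moves --rows '[{"x": 0, "y": 0, "z": -40, "ax": 0, "ay": 0, "az": 0, "gripper": 1}, {"x": 0, "y": 0, "z": -5, "ax": 0, "ay": 0, "az": 0, "gripper": 1}, {"x": 35, "y": 0, "z": 0, "ax": 0, "ay": 0, "az": 0, "gripper": 1}, {"x": 35, "y": 0, "z": 0, "ax": 0, "ay": 0, "az": 0, "gripper": 1}, {"x": 33, "y": 0, "z": 0, "ax": 0, "ay": 0, "az": 0, "gripper": 1}]'

```text
clock: 18.6
position: [0.5293, 0.0231, 0.2172]
ee_rot: [0.664, 0.748, 0.0, 0.0]
ft_force: [0.9, 0.2, 0.6]
grip_width: -0.003
grasp_force: 0.0
```

Emit:
apply_moves --rows '[{"x": 0, "y": 0, "z": 0, "ax": 0, "ay": 0, "az": 0, "gripper": 1}, {"x": 0, "y": 0, "z": 37, "ax": 0, "ay": 0, "az": 0, "gripper": 1}, {"x": -8, "y": 0, "z": 0, "ax": 0, "ay": 0, "az": 0, "gripper": 1}, {"x": 0, "y": 0, "z": 0, "ax": 0, "ay": 0, "az": 0, "gripper": 1}]'

```text
clock: 18.93
position: [0.5295, 0.0119, 0.1793]
ee_rot: [0.664, 0.748, -0.002, -0.001]
ft_force: [0.9, -1.2, 0.4]
grip_width: 0.001
grasp_force: 0.0
```

```bash
python3 -c "
from fit import *
b=rep()"; python3 lev2.py|grep red; python3 lev.py|grep red
```

```text
t 18.93 binTCP [ 37.9   0.8 179.3] Fbin [-1.3 -0.8  0.4] grip 0.001 0.0
tool axes in bin (cols) [[1.0, -0.002, -0.001], [-0.002, -1.0, 0.003], [-0.001, -0.003, -1.0]]
red [ 247   18  141   35 3417] [316.6  31.6]
red [ 494   30   47   54 1198] [523.5  55.8]
red [300 117  34  35 908] [316.4 133.8]
red [309 386  11   4  32] [314.2 387.2]
red [366 134  31  18] 183 [381.7 142.3]
red [360 152   8   9] 46 [363.8 157. ]
red [321 163  18  12] 94 [329.7 168.5]
```

```bash
python3 -c "
from fit import *
c=camera('wrist');p=np.load('p.npy');r=R.from_euler('z',p[2]).as_matrix()
for n,u,v,z in [('knob',316.4,133.8,.121),('handle',316.6,31.6,.128)]:
  print(n,(r.T@(atz(c,u,v,z,True)-[p[0],p[1],0])*1000).round(1))
"
```

```text
knob [112.6  -2.3 121. ]
handle [164.6  -2.4 128. ]
```

Emit:
apply_moves --rows '[{"x": -4, "y": 0, "z": 0, "ax": 0, "ay": 0, "az": 0, "gripper": 1}, {"x": -4, "y": 0, "z": -0.5, "ax": 0, "ay": 0, "az": 0, "gripper": 1}, {"x": -4, "y": 0, "z": -1, "ax": 0, "ay": 0, "az": 0, "gripper": 1}, {"x": -3, "y": 0, "z": -1, "ax": 0, "ay": 0, "az": 0, "gripper": 1}, {"x": -3, "y": 0, "z": -1, "ax": 0, "ay": 0, "az": 0, "gripper": 1}]'

```text
clock: 19.5
position: [0.5327, -0.0041, 0.1838]
ee_rot: [0.664, 0.748, 0.0, -0.0]
ft_force: [-0.1, 4.0, -1.8]
grip_width: -0.001
grasp_force: 1.6
```

Emit:
apply_moves --rows '[{"x": -4, "y": 0, "z": -0.5, "ax": 0, "ay": 0, "az": 0, "gripper": 1}, {"x": -4, "y": 0, "z": 0, "ax": 0, "ay": 0, "az": 0, "gripper": 1}, {"x": 0, "y": 0, "z": 0, "ax": 0, "ay": 0, "az": 0, "gripper": 1}]'

```text
clock: 19.75
position: [0.5337, -0.012, 0.1844]
ee_rot: [0.664, 0.748, 0.0, -0.0]
ft_force: [-0.5, 2.3, 1.8]
grip_width: -0.001
grasp_force: 1.5
```

```bash
python3 -c "
from fit import *
b=rep()"; python3 lev.py|grep red
```

```text
t 19.75 binTCP [ 13.7  -0.5 184.4] Fbin [2.4 0.2 1.8] grip -0.001 1.5
tool axes in bin (cols) [[1.0, -0.0, 0.001], [-0.0, -1.0, -0.0], [0.001, 0.0, -1.0]]
red [363 135  34  18] 193 [380.1 142.5]
red [359 152   9  11] 63 [363.1 157.9]
red [318 167  18  10] 81 [326.6 171.3]
```

Same as before, bail still caught. Follow the arc without pausing and keep pressing downwards at the end.

Emit:
apply_moves --rows '[{"x": -4, "y": 0, "z": 0, "ax": 0, "ay": 0, "az": 0, "gripper": 1}, {"x": -4, "y": 0, "z": 0, "ax": 0, "ay": 0, "az": 0, "gripper": 1}, {"x": -4, "y": 0, "z": 0, "ax": 0, "ay": 0, "az": 0, "gripper": 1}, {"x": -4, "y": 0, "z": 0.5, "ax": 0, "ay": 0, "az": 0, "gripper": 1}, {"x": -4, "y": 0, "z": 1, "ax": 0, "ay": 0, "az": 0, "gripper": 1}]'

```text
clock: 20.22
position: [0.5358, -0.0305, 0.1823]
ee_rot: [0.663, 0.749, 0.0, -0.001]
ft_force: [-1.9, 7.6, -0.2]
grip_width: 0.005
grasp_force: 3.3
```

Emit:
apply_moves --rows '[{"x": -4, "y": 0, "z": 1.2, "ax": 0, "ay": 0, "az": 0, "gripper": 1}, {"x": -4, "y": 0, "z": 1.4, "ax": 0, "ay": 0, "az": 0, "gripper": 1}, {"x": -4, "y": 0, "z": 1.8, "ax": 0, "ay": 0, "az": 0, "gripper": 1}, {"x": -4, "y": 0, "z": 2.2, "ax": 0, "ay": 0, "az": 0, "gripper": 1}, {"x": -4, "y": 0, "z": 2.4, "ax": 0, "ay": 0, "az": 0, "gripper": 1}]'

```text
clock: 20.63
position: [0.5382, -0.0504, 0.1733]
ee_rot: [0.663, 0.749, 0.0, -0.001]
ft_force: [-1.3, 7.0, 0.3]
grip_width: -0.0
grasp_force: 2.8
```

```bash
python3 -c "
from fit import *
b=rep()"; python3 lev.py|grep red
```

```text
t 20.63 binTCP [-25.   -0.3 173.3] Fbin [7.1 0.5 0.3] grip -0.0 2.8
tool axes in bin (cols) [[1.0, 0.001, 0.001], [0.001, -1.0, 0.001], [0.001, -0.001, -1.0]]
red [360 136  35  17] 205 [377.3 143.8]
red [357 154   8  11] 64 [360.6 159.4]
red [304 188  19  10] 91 [312.6 192.7]
```

Emit:
apply_moves --rows '[{"x": -4, "y": 0, "z": 2.7, "ax": 0, "ay": 0, "az": 0, "gripper": 1}, {"x": -4, "y": 0, "z": 3, "ax": 0, "ay": 0, "az": 0, "gripper": 1}, {"x": -4, "y": 0, "z": 3.3, "ax": 0, "ay": 0, "az": 0, "gripper": 1}, {"x": -4, "y": 0, "z": 4, "ax": 0, "ay": 0, "az": 0, "gripper": 1}, {"x": -3.5, "y": 0, "z": 4, "ax": 0, "ay": 0, "az": 0, "gripper": 1}]'

```text
clock: 21.1
position: [0.5408, -0.0711, 0.1564]
ee_rot: [0.663, 0.748, 0.0, 0.0]
ft_force: [-0.9, 1.8, 1.0]
grip_width: -0.001
grasp_force: 1.0
```

```bash
python3 -c "
from fit import *
b=rep()"; python3 lev.py|grep red
```

```text
t 21.1 binTCP [-45.9  -0.5 156.4] Fbin [1.9 0.7 1. ] grip -0.001 1.0
tool axes in bin (cols) [[1.0, 0.0, -0.0], [0.0, -1.0, -0.0], [-0.0, 0.0, -1.0]]
red [360 137  35  17] 199 [377.2 144.3]
red [356 154   8  12] 68 [359.7 159.9]
red [298 200  34  16] 193 [314.9 207.4]
```

Emit:
apply_moves --rows '[{"x": -2.5, "y": 0, "z": 4, "ax": 0, "ay": 0, "az": 0, "gripper": 1}, {"x": -2, "y": 0, "z": 4, "ax": 0, "ay": 0, "az": 0, "gripper": 1}, {"x": -2, "y": 0, "z": 4, "ax": 0, "ay": 0, "az": 0, "gripper": 1}, {"x": -1.5, "y": 0, "z": 4, "ax": 0, "ay": 0, "az": 0, "gripper": 1}]'

```text
clock: 21.48
position: [0.5416, -0.0795, 0.1401]
ee_rot: [0.664, 0.748, -0.0, 0.0]
ft_force: [-0.0, -0.3, -0.2]
grip_width: 0.002
grasp_force: 0.0
```

```bash
python3 -c "
from fit import *
b=rep()"; python3 lev.py|grep red
```

```text
t 21.48 binTCP [-54.3  -0.3 140.1] Fbin [-0.3  0.1 -0.2] grip 0.002 0.0
tool axes in bin (cols) [[1.0, -0.001, -0.0], [-0.001, -1.0, 0.0], [-0.0, -0.0, -1.0]]
red [360 137  35  18] 205 [377.5 144.3]
red [355 154   9  11] 68 [359.2 159.6]
red [296 202  36  31] 334 [314.  218.4]
```

Emit:
apply_moves --rows '[{"x": -4, "y": 0, "z": 4, "ax": 0, "ay": 0, "az": 0, "gripper": 1}, {"x": -3, "y": 0, "z": 3, "ax": 0, "ay": 0, "az": 0, "gripper": 1}, {"x": 0, "y": 0, "z": 2.5, "ax": 0, "ay": 0, "az": 0, "gripper": 1}, {"x": 0, "y": 0, "z": 0, "ax": 0, "ay": 0, "az": 0, "gripper": 1}]'

```text
clock: 21.87
position: [0.5422, -0.086, 0.1305]
ee_rot: [0.664, 0.748, -0.0, -0.0]
ft_force: [0.1, 0.3, -0.2]
grip_width: 0.003
grasp_force: 0.0
```

Emit:
apply_moves --rows '[{"x": 0, "y": 0, "z": 1, "ax": 0, "ay": 0, "az": 0, "gripper": 1}, {"x": 0, "y": 0, "z": 1, "ax": 0, "ay": 0, "az": 0, "gripper": 1}, {"x": 0, "y": 0, "z": 0, "ax": 0, "ay": 0, "az": 0, "gripper": 1}]'

```text
clock: 22.12
position: [0.5425, -0.0856, 0.129]
ee_rot: [0.663, 0.748, 0.0, -0.0]
ft_force: [0.5, 0.1, 0.3]
grip_width: -0.001
grasp_force: 0.0
```

```bash
python3 -c "
from fit import *
b=rep()"; python3 lev.py|grep red
```

```text
t 22.12 binTCP [-60.4  -0.4 129. ] Fbin [ 0.  -0.5  0.3] grip -0.001 0.0
tool axes in bin (cols) [[1.0, -0.0, 0.0], [-0.0, -1.0, -0.0], [0.0, 0.0, -1.0]]
red [360 137  35  18] 206 [377.4 144.3]
red [355 153   9  12] 71 [359.3 159.5]
red [296 205  35  28] 161 [314.3 220.4]
```

Emit:
apply_moves --rows '[{"x": 0, "y": 0, "z": 1, "ax": 0, "ay": 0, "az": 0, "gripper": 1}, {"x": 0, "y": 0, "z": 1, "ax": 0, "ay": 0, "az": 0, "gripper": 1}, {"x": 0, "y": 0, "z": 0, "ax": 0, "ay": 0, "az": 0, "gripper": 1}]'

```text
clock: 22.42
position: [0.5428, -0.0857, 0.1283]
ee_rot: [0.664, 0.748, 0.001, 0.0]
ft_force: [-4.7, 1.7, 10.8]
grip_width: -0.001
grasp_force: 5.9
```

Emit:
apply_moves --rows '[{"x": 0, "y": 0, "z": 0.5, "ax": 0, "ay": 0, "az": 0, "gripper": 1}, {"x": 0, "y": 0, "z": 0, "ax": 0, "ay": 0, "az": 0, "gripper": 1}]'

```text
clock: 22.58
position: [0.5429, -0.0857, 0.1281]
ee_rot: [0.664, 0.748, 0.001, 0.0]
ft_force: [-6.0, 0.8, 16.1]
grip_width: -0.004
grasp_force: 8.0
```

Emit:
apply_moves --rows '[{"x": 0, "y": 0, "z": -5, "ax": 0, "ay": 0, "az": 0, "gripper": 1}, {"x": 0, "y": 0, "z": -35, "ax": 0, "ay": 0, "az": 0, "gripper": 1}, {"x": 0, "y": 0, "z": -40, "ax": 0, "ay": 0, "az": 0, "gripper": 1}, {"x": 0, "y": 0, "z": -40, "ax": 0, "ay": 0, "az": 0, "gripper": 1}, {"x": 0, "y": 0, "z": 0, "ax": 0, "ay": 0, "az": 0, "gripper": 1}]'

```text
clock: 23.0
position: [0.5454, -0.0866, 0.2544]
ee_rot: [0.664, 0.748, 0.004, 0.004]
ft_force: [0.7, -1.2, 0.1]
grip_width: 0.006
grasp_force: 0.0
```

Emit:
apply_moves --rows '[{"x": 0, "y": 0, "z": 0, "ax": 0, "ay": 0, "az": 0, "gripper": 1}, {"x": 0, "y": 0, "z": 0, "ax": 0, "ay": 0, "az": 0, "gripper": 1}, {"x": 0, "y": 0, "z": 0, "ax": 0, "ay": 0, "az": 0, "gripper": 1}, {"x": 0, "y": 0, "z": 0, "ax": 0, "ay": 0, "az": 0, "gripper": 1}, {"x": 0, "y": 0, "z": 0, "ax": 0, "ay": 0, "az": 0, "gripper": 1}]'

```text
clock: 23.42
position: [0.542, -0.0857, 0.2455]
ee_rot: [0.664, 0.748, -0.001, -0.001]
ft_force: [-0.3, -0.2, -0.1]
grip_width: 0.005
grasp_force: 0.0
```

```bash
python3 -c "
from fit import *
b=rep()
c=camera('wrist');p=np.load('p.npy');r=R.from_euler('z',p[2]).as_matrix()
im=c['color'].astype(int); m=(im[:,:,0]>50)&(im[:,:,0]>2.2*im[:,:,1])&(im[:,:,0]>2.2*im[:,:,2])
n,l,st,ce=cv2.connectedComponentsWithStats(m.astype(np.uint8))
for i in range(1,n):
  if st[i,4]>15: print(st[i],[(z,(r.T@(atz(c,*ce[i],z,True)-[p[0],p[1],0])*1000).round(1)[:2]) for z in (.117,.121,.128)])
"; python3 lev.py|grep red
```

```text
t 23.42 binTCP [-60.5   0.1 245.5] Fbin [-0.2  0.4 -0.1] grip 0.005 0.0
tool axes in bin (cols) [[1.0, -0.0, 0.0], [-0.0, -1.0, 0.002], [0.0, -0.002, -1.0]]
[303   1  25  24 482] [(0.117, array([100.9,  -0.5])), (0.121, array([99.5, -0.5])), (0.128, array([97.2, -0.4]))]
[ 292  154   45   94 2517] [(0.117, array([-37.1,  -0. ])), (0.121, array([-36.3,  -0. ])), (0.128, array([-34.9,  -0. ]))]
red [360 137  35  17] 201 [377.4 144.2]
red [355 155   9  10] 68 [359.1 159.8]
red [296 202  36  31] 385 [313.9 217.5]
```

```bash
python3 -c "
from workcell import *
print(hand_in())"
```

```text
the job is handed in; nothing more can be done
None
```

The job is handed in: the lid is shut on the seal, the bail is caught under the keeper's lip, and the lever is pressed flat and stayed there after I let go. The lever sprang back open on my first press, so it took two. The first push on the lid peaked at about 10 N, roughly 7.5 N of it on the seal. The doughnut, shaker and bowl were not touched.

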